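Peg driven flush, head flashing tucked under the shingle and held down

ROBOT

A 6-joint arm with a two-finger parallel gripper is mounted at the origin on a cart in front of the work surface, level with it; the furniture and walls round the work are solid. World frame = base frame: x ahead of the robot, y to its left, z up, the work surface at z = 0. Lengths are in m, angles in rad, forces in N, time in s.
With the tool pointing down it reaches from about 0.275 to 0.875 m from the base axis. Payload 12.5 kg.
Tool frame: the origin (TCP) lies between the finger pads; the fingertips stand 17 mm ahead of it and the grasp point (between the pads) lies 2 mm behind it (robot.tip_reach is the distance from the TCP to the fingertips, in m); x points along the fingers, y is the direction in which the jaws open and shut, and the axes are right-handed (so a half turn about x gives the same grasp; the last joint's range is limited). The gripper opens to 85 mm and grips with 20 to 120 N. Pads are 22 mm wide; open, the fingers measure 114 mm over their backs; the gripper's body (76 mm by 85 mm) begins 54 mm behind the grasp point. The pads swing forward as they close: fully open they stand 13 mm farther back than shut.
Start: joints at [-1.203, 0.351, 1.652, -0, 1.139, -0.085], TCP at [0.241, -0.495, 0.248] pointing down, gripper open.
Joint ranges: [-2.75, 2.75], [-0.79, 2.1], [0.01, 2.65], [-1.57, 4.71], [0.07, 3.14], [-2.87, 2.87]. Speed limits (rad/s): [2.22, 2.22, 2.79, 3.14, 3.14, 3.14].

INTERFACE

Orientations are given as [roll, pitch, yaw] about the fixed x, y, z axes, in that order (R = Rz(yaw) Ry(pitch) Rx(roll)).
In Python, from station import robot gives the robot as it stands.
- The arm moves only by the tool drive_tool, never from a script. Its argument "motion" is a list of rows, each a list of 7 numbers: the shift along the tool's x, y, z in mm, then the turn, a rotation vector about the tool's x, y, z in rad, then the finger opening in mm, from 0 to 85.4. A call has 1 to 8 rows; each row shifts and turns the commanded pose from where the row before left it, along the tool's axes as they then stand; what a row does not reach is not made up. A row lasts 1/12 s, in which the tool goes at most 41.7 mm and 7.16 degrees, less where a joint would pass 70% of its speed; a pose out of reach is approached as far as the arm can. A call with a gripper value outside its range is refused whole. The fingers move at their own pace and stop on an object; "force" is the grip in N (left out, the last holds). Time passes only in rows, so rows that do not move let the fingers close. It gives the time, the measured TCP pose, the force and the opening at its end, in the units of the state.
- robot.sense(): the state, without advancing time (a new reading comes with each control period).
- robot.snapshot(name): name is "scene" or "top"; returns a dict with "image" (384x512x3 uint8, red, green, blue), "fx", "fy", "cx", "cy" (pixels), "D" ([k1, k2, p1, p2, k3] as OpenCV has them; the pictures are not rectified), "T" (4x4, takes a point from camera to world coordinates). Camera axes: x right, y down, z forward; pixel columns grow to the right and rows downward; lengths in m; the calibration is good to about 2 mm. A picture is of the moment at which its call begins. There is no depth.
- robot.sign_off(): hands the job in, once; it reports no verdict.
The state is a dict: "clock": time; "joint_positions": joint angles; "qvel": joint speeds; "tau": joint torques, N m; "eef_pos": TCP position; "tcp_rot": TCP orientation; "ft_force": force on the tool from outside, world axes, zero at the start; "moment": the same for the moment, N m; "grip_width": opening from 0.0 (shut) to 1.0 (fully open).
Only numpy, scipy, OpenCV 4.12 (cv2) and the standard library are available. Lean on these libraries where they do the work, as an engineer would, in place of code of your own. Each camera call takes 0.05 s, during which the arm holds its last target.

TASK

On the small table is a shingled nest-box roof with an opening, and a wooden peg stands proud of the roof board just above that opening. Drive the peg down flush with the board with the striking end of the iron-headed mallet, and stand the mallet back upright on the bench. Then take the metal flashing by its upstand, slide its flat leg up the slope over the peg and under the loose shingle until it is fully home (upstand in line with the opening's upper edge, square and centred over the opening), without prising the shingle up, and finish while still gripping the flashing and pressing it firmly flat on the roof board.

Things in the scene. Friction and masses are not known exactly. Their poses are not given: they have to be found in the camera images.
- deck: Fixed plywood roof board, 210 mm across, 272 mm along the slope, pitched 10 degrees, rising away from the robot. Origin: on its surface, middle of the upper edge of the opening, 62 mm above the table. x up the slope along the surface, y left across it, z square out of the roof. Opening: x -62 to 0, y -40 to 40 mm. Bare board x 0 to 70 mm. Low shingles (10 mm high) beside the opening at |y| over 68 mm.
- shingle_butt (a point): Middle of the lower (butt) edge of the shingle course above the opening, on its underside: at deck x 70, y 0, z 7 mm while down; its top is at z 15 mm. Below it a pocket runs up the slope to a fixed batten at deck x 102 mm, where the ceiling is about 6 mm over the board.
- shingle (a joint): Lift of the middle shingle of that course (120 mm wide, deck y -60 to 60 mm), hinged 86 mm up the slope from its butt and sprung down with about 2 N at the butt. 0 rad: lying down, as found; grows as the butt is lifted (0.06 rad is 5 mm at the butt).
- peg (a joint): How far the wooden peg (11 mm diameter, square to the board at deck x 26, y 0 mm) has been driven in, in m: at 0 it stands 14 mm proud of the board, at 0.014 it is flush and goes no further. Starts 10 to 14 mm proud. Held by friction alone, about 12 N; stays where it is left.
- peg_top (a point): Centre of the top face of the peg.
- flashing: Folded aluminium flashing, 90 g: flat leg 100 x 100 mm, 3 mm thick, with an upstand 38 mm high along one edge. The upstand's upper part (z 20 to 38 mm) is a welt 10 mm thick (x 0 to 10 mm), the place to grip. Origin: underside, middle of the upstand's edge; x along the leg to the edge to be tucked, y along the upstand (-50 to 50 mm), z up. Starts flat on the bench, x roughly away from the robot.
- flashing_edge (a point): Middle of the flashing's edge to be tucked, on its underside (x = 100 mm in the flashing's frame). Fully home it lies at about deck x 100, y 0, z 0 mm. Carrying it, keep clear of the standing mallet and of the desk lamp (fixed) at the back of the bench, foot at world x 0.66, y 0.16 m, about 0.4 m tall.
- iron_mallet: Carver's round mallet with a dark iron head and a plain ash handle, 180 mm tall, 0.5 kg, standing upright on its head on the bench. Origin: centre of the flat striking end (underside, 53 mm diameter), z up along the handle. Head 58 mm diameter at most, z 0 to 64 mm; round straight handle, 26 mm diameter, z 64 to 180 mm. The all-wood mallets with knobs are not needed.

How it is judged:
On the way, in this order (a step that is already met when the one before it is completed fails the run):
1. the peg is driven flush (2 mm at most left proud) with the iron mallet's flat end on it (value of joint peg above 0.012 m and distance between peg_top and iron_mallet below 0.036 m), for 0.05 s.
2. the mallet stands back upright on the bench, let go (angle between iron_mallet's own z axis and vertical below 0.08 rad and height (world z) of iron_mallet between -0.006 and 0.006 m and contact force between the fingers and iron_mallet below 0.3 N and linear speed of iron_mallet below 0.02 m/s), for 0.2 s.
At the end, for the whole second after the job is handed in: Gripper still holds the flashing (>2 N) and presses it on the board (>3 N), flat (3 mm, 0.05 rad), tucked edge at deck x 92-108 mm, centred within 12 mm, square within 0.1 rad; shingle down (<0.03 rad), peg flush within 2 mm, iron mallet upright on the bench (x of flashing_edge in the frame of deck between 0.092 and 0.108 m and y of flashing in the frame of deck between -0.012 and 0.012 m and angle between the x axis of flashing and the x axis of deck, either way round below 0.1 rad and angle between the z axis of flashing and the z axis of deck, either way round below 0.05 rad and z of each of flashing, flashing_edge in the frame of deck below 0.003 m and contact force between flashing and deck above 3 N and contact force between the fingers and flashing above 2 N and value of joint peg above 0.012 m and value of joint shingle below 0.03 rad and angle between iron_mallet's own z axis and vertical below 0.08 rad and height (world z) of iron_mallet between -0.006 and 0.006 m and linear speed of flashing below 0.02 m/s); the arm keeps its last pose, push and grip.
It fails at once if the shingle is prised up: its butt lifted by more than about 5 mm (value of joint shingle above 0.06 rad).
It fails at once if the iron mallet is dropped or knocked over (angle between iron_mallet's own z axis and vertical above 0.9 rad).
It also fails if it takes over 61 s, if anything falls off the work surface, if the arm or the gripper's body presses on something with over 40 N, if the wrist force passes 120 N, or if a joint passes its speed limit or range.

## Working session

There is one attempt and no reset: what is moved stays moved. The work goes in short steps, Python scripts to look and compute and a tool call to move; the robot and the scene stay as the last step left them, time stands still between calls to the robot, and variables do not carry over. Pictures are saved under pics/ and viewed, and the job is handed in when it is done.

Besides the shell and the picture viewer there is one more tool, called after "Call:" as name(argument=value, ...), one argument or row to a line, values as JSON. drive_tool: Moves the arm, as the interface text tells. Its arguments: {"type":"object","properties":{"motion":{"type":"array","items":{"type":"array","items":{"type":"number"}}},"force":{"type":"number"}},"required":["motion"]}

```bash
ls; mkdir -p pics; python3 - <<'E'
from station import robot
import cv2, numpy as np
print(robot.sense())
for n in("scene","top"):
    s=robot.snapshot(n); cv2.imwrite(f"pics/{n}0.png",cv2.resize(s["image"][:,:,::-1],(768,576)))
    print(n,s["fx"],s["fy"],s["cx"],s["cy"],s["D"]); print(np.round(s["T"],4))
E
```

```text
pics
{'clock': 0.0, 'joint_positions': array([-1.20261640e+00,  3.51242387e-01,  1.65246317e+00, -2.54560194e-05,
        1.13913578e+00, -8.45567314e-02]), 'qvel': array([ 3.71821289e-05, -6.90081662e-04,  1.33690457e-03,  6.02142753e-04,
       -1.88323865e-04, -3.83439984e-04]), 'tau': array([ 2.43620714e-03, -5.06099117e+01, -2.91399121e+01,  1.23164427e-04,
        4.54571869e-03,  4.34412911e-06]), 'eef_pos': array([ 0.2405024 , -0.49425328,  0.2477402 ]), 'tcp_rot': array([-1.63684949,  1.56954743,  1.95749049]), 'ft_force': array([-0.26187196,  0.02061547,  0.42850858]), 'moment': array([-0.01290497, -0.0077809 , -0.02059019]), 'grip_width': 0.9981949196476679}
scene 423.20442727364855 423.20442727364855 259.38667384192587 190.0307831688297 [-0.0558103  0.         0.         0.         0.       ]
[[-0.849  -0.2494  0.4659  0.0373]
 [-0.5281  0.4326 -0.7307  0.8336]
 [-0.0193 -0.8664 -0.499   0.6413]
 [ 0.      0.      0.      1.    ]]
top 389.90263668677375 389.90263668677375 245.7368451163938 192.04845124291302 [-0.1234181  0.         0.         0.         0.       ]
[[ 0.0253 -0.9899  0.1394  0.3874]
 [-0.9995 -0.0221  0.0241  0.024 ]
 [-0.0208 -0.1399 -0.9899  1.1686]
 [ 0.      0.      0.      1.    ]]
```

View pics/scene0.png

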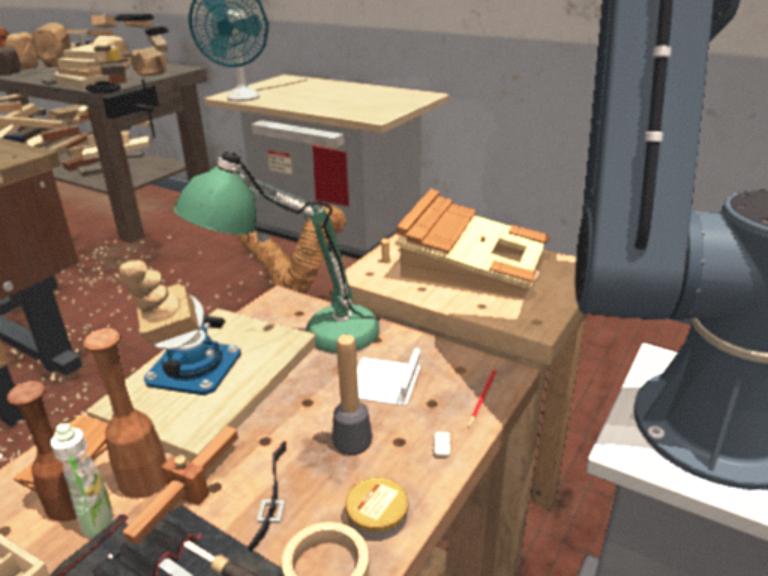

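View pics/top0.png

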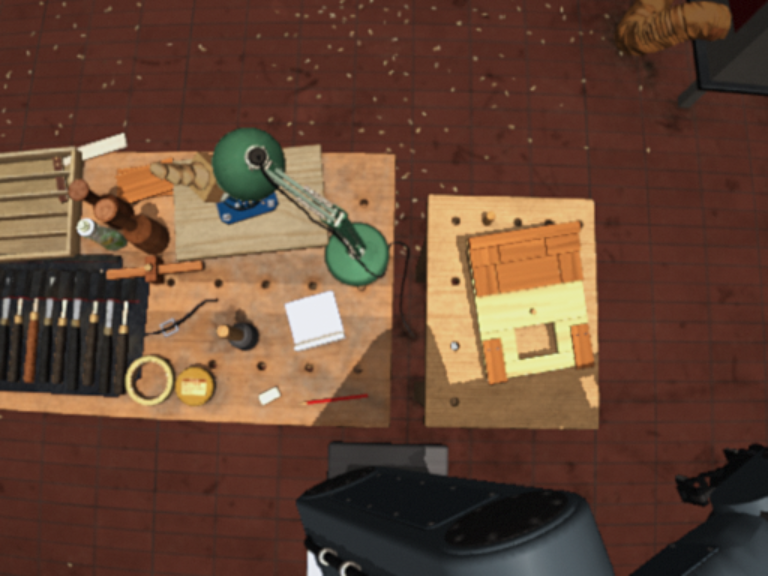

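The scene view shows the iron mallet at about (352,430), the flashing at (390,378) and the roof at (480,245). In the top view they are at (240,335), (315,320) and (530,310). Next I'll zoom in.

```bash
cat > h.py <<'E'
from station import robot
import cv2, numpy as np
from scipy.spatial.transform import Rotation as R
def K(s): return np.array([[s["fx"],0,s["cx"]],[0,s["fy"],s["cy"]],[0,0,1.]])
def ray(s,px):
    p=cv2.undistortPoints(np.array([[px]],float),K(s),np.array(s["D"],float))[0,0]
    T=np.array(s["T"]); d=T[:3,:3]@np.array([p[0],p[1],1]); return T[:3,3],d/np.linalg.norm(d)
def onz(s,px,z):
    o,d=ray(s,px); return o+d*(z-o[2])/d[2]
def tri(s1,p1,s2,p2):
    o1,d1=ray(s1,p1);o2,d2=ray(s2,p2)
    A=np.stack([d1,-d2],1); t=np.linalg.lstsq(A,o2-o1,rcond=None)[0]
    a=o1+d1*t[0];b=o2+d2*t[1]; return (a+b)/2,np.linalg.norm(a-b)
def proj(s,P):
    T=np.linalg.inv(np.array(s["T"])); 
    return cv2.projectPoints(np.atleast_2d(P).astype(float),cv2.Rodrigues(T[:3,:3])[0],T[:3,3],K(s),np.array(s["D"],float))[0][:,0]
def crop(s,x0,y0,x1,y1,k,name):
    cv2.imwrite("pics/"+name,cv2.resize(s["image"][y0:y1,x0:x1,::-1],None,fx=k,fy=k,interpolation=cv2.INTER_CUBIC))
E
python3 - <<'E'
from h import *
import pickle
S=robot.snapshot("scene");T=robot.snapshot("top")
pickle.dump((S,T),open("s0.pkl","wb"))
crop(S,255,120,370,210,6.5,"sA.png")
crop(S,200,210,300,310,6,"sB.png")
crop(T,300,135,410,265,4.6,"tA.png")
crop(T,130,180,240,245,7,"tB.png")
E
```

```text
(no output)
```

View pics/sA.png

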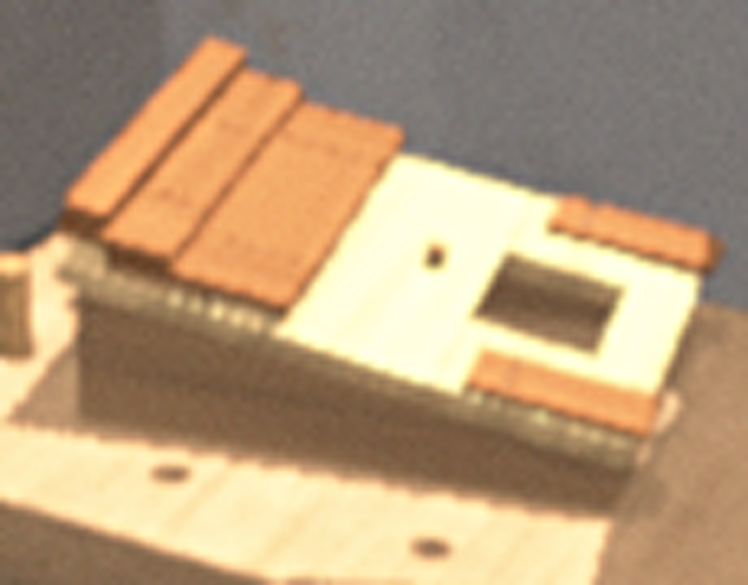

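View pics/sB.png

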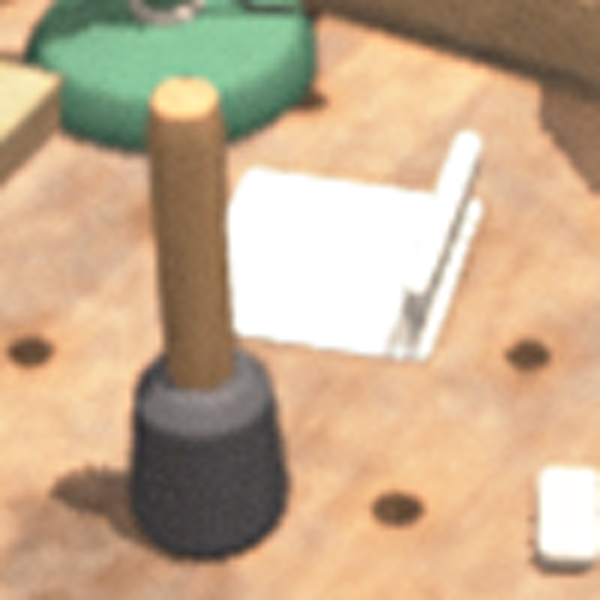

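View pics/tA.png

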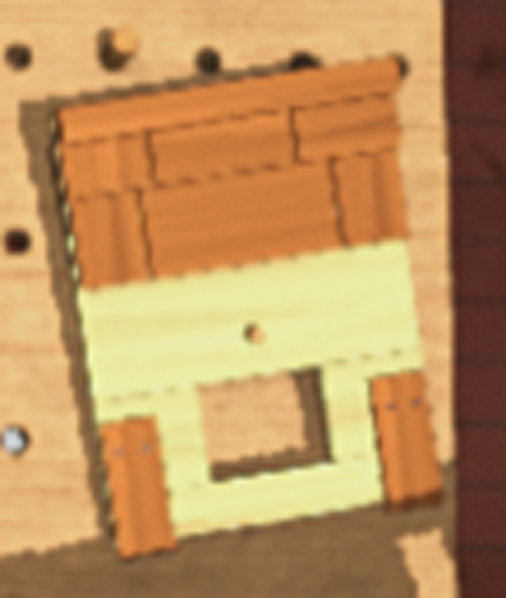

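View pics/tB.png

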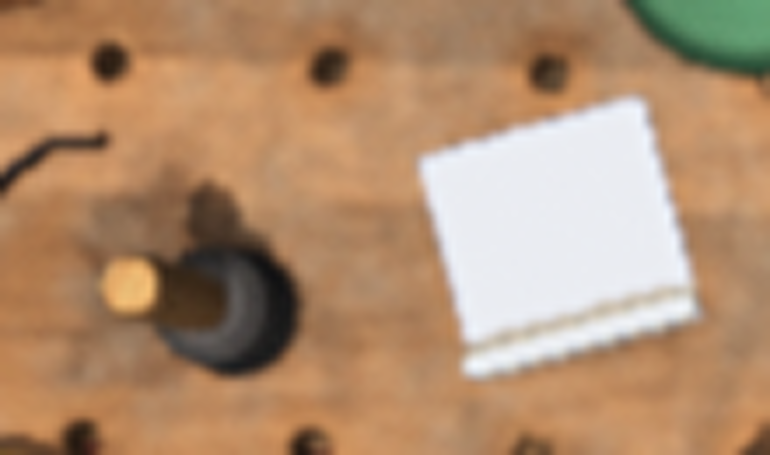

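The mallet, flashing, opening, peg and board edges can all be picked out in both crops. I'll measure them by ray casting and triangulation.

```bash
python3 - <<'E'
from h import *
import pickle
S,T=pickle.load(open("s0.pkl","rb"))
def c(x0,y0,k): return lambda u,v:(x0+(u+.5)/k-.5,y0+(v+.5)/k-.5)
sA=c(255,120,6.5);sB=c(200,210,6);tA=c(300,135,4.6);tB=c(130,180,7)
pr=lambda n,x:print(n,np.round(x,4) if not isinstance(x,tuple) else (np.round(x[0],4),round(x[1],4)))
pr("mallet top tri",tri(S,sB(186,97),T,tB(131,286)))
pr("mallet top z.18 top",onz(T,tB(131,286),.18)); pr("  scene",onz(S,sB(186,97),.18))
pr("head/handle junction scene",onz(S,sB(205,375),.064))
pr("bottom head circle top view edge",onz(T,tB(235,311),.02))
for n,p in dict(FL=(420,158),FR=(641,97)).items(): pr(n,onz(T,tB(*p),.003))
for n,p in dict(NL=(463,378),NR=(700,318)).items(): pr(n,onz(T,tB(*p),.038))
pr("scene FR",onz(S,sB(245,172),.003));pr("scene FL",onz(S,sB(235,331),.003));pr("scene upst top R",onz(S,sB(470,134),.038))
pr("scene upst NR bottom",onz(S,sB(480,205),.003));pr("scene NL bottom",onz(S,sB(428,355),.003))
pr("peg tri",tri(S,sA(435,247),T,tA(254,331)))
for n,a,b in (("UL",(478,312),(198,385)),("UR",(516,258),(320,367)),("LR",(623,290),(332,462)),("LL",(601,350),(210,480))):
    pr(n,tri(S,sA(*a),T,tA(*b)));
    z=.062 if n[0]=='U' else .0512
    pr("  top",onz(T,tA(*b),z)); pr("  sc",onz(S,sA(*a),z))
z70=.062+.07*np.sin(np.radians(10))
pr("boardL butt tri",tri(S,sA(275,330),T,tA(80,288)))
pr("boardR butt tri",tri(S,sA(403,155),T,tA(406,240)))
E
```

```text
mallet top tri (array([0.4472, 0.2975, 0.1763]), np.float64(0.0007))
mallet top z.18 top [0.4473 0.2967 0.18  ]
  scene [0.4436 0.3016 0.18  ]
head/handle junction scene [0.4438 0.301  0.064 ]
bottom head circle top view edge [0.4477 0.2951 0.02  ]
FL [0.5168 0.2215 0.003 ]
FR [0.5456 0.1266 0.003 ]
NL [0.4216 0.1937 0.038 ]
NR [0.449 0.096 0.038]
scene FR [0.5459 0.1302 0.003 ]
scene FL [0.4914 0.2177 0.003 ]
scene upst top R [0.4536 0.1011 0.038 ]
scene upst NR bottom [0.4493 0.1    0.003 ]
scene NL bottom [0.42   0.1919 0.003 ]
peg tri (array([ 0.506 , -0.2592,  0.076 ]), np.float64(0.0015))
UL (array([ 0.4712, -0.2275,  0.0644]), np.float64(0.0052))
  top [ 0.4738 -0.227   0.062 ]
  sc [ 0.4706 -0.233   0.062 ]
UR (array([ 0.4851, -0.3068,  0.0553]), np.float64(0.0043))
  top [ 0.4865 -0.304   0.062 ]
  sc [ 0.4781 -0.2946  0.062 ]
LR (array([ 0.4291, -0.3146,  0.0484]), np.float64(0.002))
  top [ 0.4281 -0.3141  0.0512]
  sc [ 0.4281 -0.3086  0.0512]
LL (array([ 0.4135, -0.2366,  0.0555]), np.float64(0.0044))
  top [ 0.4156 -0.2368  0.0512]
  sc [ 0.4142 -0.2455  0.0512]
boardL butt tri (array([ 0.5325, -0.1511,  0.0733]), np.float64(0.0026))
boardR butt tri (array([ 0.5667, -0.3567,  0.0729]), np.float64(0.0014))
```

```bash
cat >> h.py <<'E'
def Rt(s): return R.from_euler('xyz',s["tcp_rot"]).as_matrix()
def down(yawjaw,tilt=0):
    # tool x down, tool y (jaw) along heading yawjaw; tilt>0: pitched like the deck (rising along heading)
    h=np.array([np.cos(yawjaw),np.sin(yawjaw),0]); l=np.cross([0,0,1],h)
    M=R.from_rotvec(-tilt*l).as_matrix()
    x=M@np.array([0,0,-1.]); y=M@h; return np.stack([x,y,np.cross(x,y)],1)
def plan(P,Rm,s=None):
    s=s or robot.sense(); M=Rt(s); d=M.T@(np.array(P)-s["eef_pos"]); 
    rv=R.from_matrix(M.T@Rm).as_rotvec()
    print("shift mm",np.round(d*1e3,1),"rv",np.round(rv,4),"deg",round(np.degrees(np.linalg.norm(rv)),1),"rows",round(max(np.linalg.norm(d)/.0417,np.degrees(np.linalg.norm(rv))/7.16),1))
    return d,rv
def st():
    s=robot.sense(); print("t",round(s["clock"],2),"p",np.round(s["eef_pos"],4),"f",np.round(s["ft_force"],1),"m",np.round(s["moment"],2),"grip",round(s["grip_width"],3),"q",np.round(s["joint_positions"],2)); print(np.round(Rt(s),3)); return s
E
python3 - <<'E'
from h import *
st()
plan([.4455,.299,.248],down(.165)); plan([.4455,.299,.248],down(.165+np.pi))
E
```

```text
t 0.2 p [ 0.2406 -0.4944  0.248 ] f [0.8 0.1 0.4] m [-0.01 -0.   -0.01] grip 0.999 q [-1.2   0.35  1.65  0.    1.14 -0.08]
[[-0.     0.437 -0.899]
 [ 0.001 -0.899 -0.437]
 [-1.    -0.001 -0.   ]]
shift mm [ 4.000e-01 -6.238e+02 -5.314e+02] rv [-1.283e+00 -5.000e-04  5.000e-04] deg 73.5 rows 19.7
shift mm [ 4.000e-01 -6.238e+02 -5.314e+02] rv [1.8586e+00 6.0000e-04 5.0000e-04] deg 106.5 rows 19.7
```

Call:
drive_tool(
  motion=[
    [0,-31,-26.5,0,0,0,85],
    [0,-31,-26.5,0,0,0,85],
    [0,-31,-26.5,0,0,0,85],
    [0,-31,-26.5,0,0,0,85],
    [0,-31,-26.5,0,0,0,85],
    [0,-31,-26.5,0,0,0,85],
    [0,-31,-26.5,0,0,0,85],
    [0,-31,-26.5,0,0,0,85],
  ],
)

```text
clock: 0.87
eef_pos: [0.3226, -0.177, 0.2483]
tcp_rot: [2.254, 1.57, -0.436]
ft_force: [2.2, -1.5, 0.3]
grip_width: 0.997
```

Call:
drive_tool(
  motion=[
    [0,-31,-26.5,0,0,0,85],
    [0,-31,-26.5,0,0,0,85],
    [0,-31,-26.5,0,0,0,85],
    [0,-31,-26.5,0,0,0,85],
    [0,-31,-26.5,0,0,0,85],
    [0,-31,-26.5,0,0,0,85],
    [0,-31,-26.5,0,0,0,85],
    [0,-31,-26.5,0,0,0,85],
  ],
)

```text
clock: 1.53
eef_pos: [0.4048, 0.1393, 0.2484]
tcp_rot: [2.769, 1.57, 0.08]
ft_force: [0.8, -1.2, 0.7]
grip_width: 0.996
```

Call:
drive_tool(
  motion=[
    [0,0,0,-0.12,0,0,85],
    [0,0,0,-0.12,0,0,85],
    [0,0,0,-0.12,0,0,85],
    [0,0,0,-0.12,0,0,85],
    [0,0,0,-0.12,0,0,85],
    [0,0,0,-0.12,0,0,85],
    [0,0,0,-0.12,0,0,85],
    [0,0,0,-0.12,0,0,85],
  ],
)

```text
clock: 2.2
eef_pos: [0.4048, 0.1369, 0.2482]
tcp_rot: [-1.159, 1.571, -2.882]
ft_force: [-0.2, 1.0, 0.6]
grip_width: 0.994
```

```bash
python3 - <<'E'
from h import *
st()
plan([.4455,.299,.248],down(.165))
E
```

```text
t 2.2 p [0.4048 0.1369 0.2482] f [-0.2  1.   0.6] m [-0.02 -0.01  0.04] grip 0.994 q [ 0.22  0.12  1.95 -0.    1.07  0.37]
[[-0.     0.988 -0.151]
 [-0.    -0.151 -0.988]
 [-1.    -0.     0.   ]]
shift mm [   0.2   15.7 -166.3] rv [-3.17e-01  1.00e-04  2.00e-04] deg 18.2 rows 4.0
```

Call:
drive_tool(
  motion=[
    [0,4,-41.5,0,0,0,85],
    [0,4,-41.5,0,0,0,85],
    [0,4,-41.5,0,0,0,85],
    [0,4,-41.5,0,0,0,85],
    [0,0,0,-0.105,0,0,85],
    [0,0,0,-0.106,0,0,85],
    [0,0,0,-0.106,0,0,85],
    [0,0,0,0,0,0,85],
  ],
)

```text
clock: 2.87
eef_pos: [0.4466, 0.2985, 0.248]
tcp_rot: [-1.204, 1.57, -2.61]
ft_force: [-0.2, -0.8, 0.2]
grip_width: 0.993
```

```bash
python3 - <<'E'
from h import *
st()
plan([.4455,.299,.145],down(.165))
S=robot.snapshot("scene");crop(S,180,130,320,310,3.3,"s1.png")
E
```

```text
t 2.87 p [0.4466 0.2985 0.248 ] f [-0.2 -0.8  0.2] m [-0.01  0.02  0.02] grip 0.993 q [ 0.5   0.33  1.68 -0.    1.13  0.34]
[[-0.001  0.987  0.164]
 [-0.     0.164 -0.987]
 [-1.    -0.001  0.   ]]
shift mm [103.   -1.   -0.7] rv [-0.0007  0.0002  0.0006] deg 0.1 rows 2.5
```

View pics/s1.png

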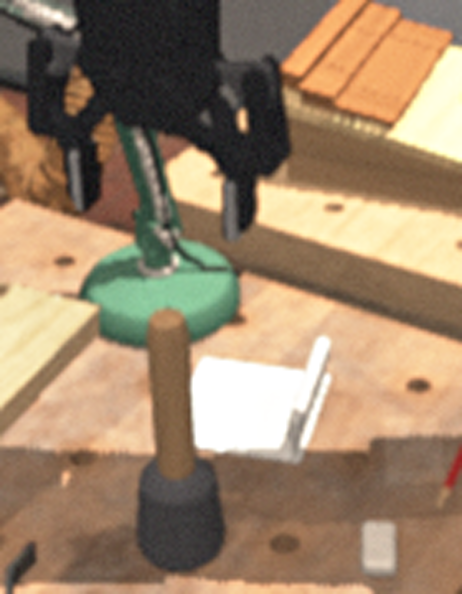

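The open fingers, with tips at about (85,205) and (235,235), straddle the handle top at (168,320). I'll descend and close.

Call:
drive_tool(
  motion=[
    [25,0,0,0,0,0,85],
    [26,0,0,0,0,0,85],
    [26,0,0,0,0,0,85],
    [26,0,0,0,0,0,85],
    [0,0,0,0,0,0,85],
    [0,0,0,0,0,0,30],
    [0,0,0,0,0,0,22],
    [0,0,0,0,0,0,15],
  ],
  force=60,
)

```text
clock: 3.58
eef_pos: [0.4476, 0.2987, 0.147]
tcp_rot: [1.922, 1.568, 0.509]
ft_force: [-0.1, -0.6, 0.4]
grip_width: 0.599
```

Call:
drive_tool(
  motion=[
    [0,0,0,0,0,0,10],
    [0,0,0,0,0,0,10],
    [0,0,0,0,0,0,10],
    [0,0,0,0,0,0,10],
    [0,0,0,0,0,0,10],
    [0,0,0,0,0,0,10],
  ],
  force=90,
)

```text
clock: 4.08
eef_pos: [0.4472, 0.2986, 0.1467]
tcp_rot: [1.967, 1.569, 0.554]
ft_force: [-2.1, -0.7, 9.5]
grip_width: 0.279
```

```bash
python3 - <<'E'
from h import *
st()
S=robot.snapshot("scene");crop(S,180,130,320,310,3.3,"s2.png")
E
```

```text
t 4.08 p [0.4472 0.2986 0.1467] f [-2.1 -0.7  9.5] m [-0.18  0.44 -0.05] grip 0.279 q [0.5  0.46 1.78 0.   0.91 0.34]
[[ 0.001  0.987  0.158]
 [ 0.001  0.158 -0.987]
 [-1.     0.002 -0.001]]
```

View pics/s2.png

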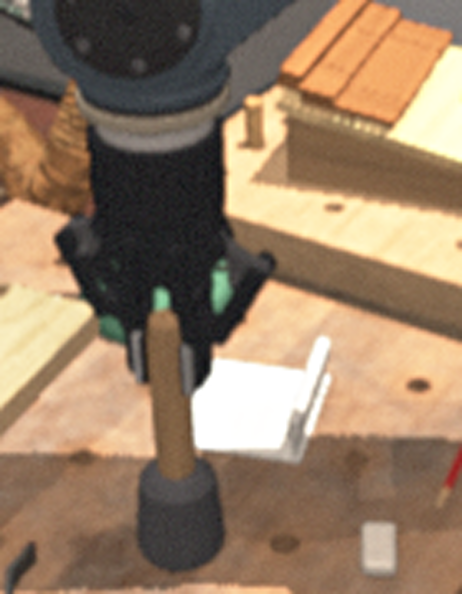

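Call:
drive_tool(
  motion=[
    [-10,0,0,0,0,0,10],
    [-30,0,0,0,0,0,10],
    [-30,0,0,0,0,0,10],
    [-30,0,0,0,0,0,10],
    [-30,0,0,0,0,0,10],
    [0,0,0,0,0,0,10],
  ],
)

```text
clock: 4.63
eef_pos: [0.4483, 0.2991, 0.2815]
tcp_rot: [1.914, 1.562, 0.503]
ft_force: [1.4, 0.3, -3.6]
grip_width: 0.288
```

```bash
cat >> h.py <<'E'
O=np.array([.482,-.2645,.062]);YD=.165
hx=np.array([np.cos(YD),np.sin(YD),0]);l_=np.array([-np.sin(YD),np.cos(YD),0]);a10=np.radians(10)
DX=hx*np.cos(a10)+np.array([0,0,np.sin(a10)]);DZ=np.cross(DX,l_);DR=np.stack([DX,l_,DZ],1)
def deck(p): return O+DR@(np.array(p)/1e3)
E
python3 - <<'E'
from h import *
st()
S=robot.snapshot("scene");crop(S,180,100,320,310,2.8,"s3.png")
T=robot.snapshot("top");crop(T,90,100,260,250,4,"t3.png")
P=deck([26,0,177]);print(P,DR)
plan(P,down(YD)); plan(P,down(YD,a10))
E
```

```text
t 4.63 p [0.4483 0.2991 0.2815] f [ 1.4  0.3 -3.6] m [ 0.05 -0.13 -0.02] grip 0.288 q [0.5  0.29 1.65 0.   1.19 0.34]
[[ 0.008  0.987  0.158]
 [ 0.004  0.158 -0.987]
 [-1.     0.008 -0.003]]
[ 0.47693896 -0.26534273  0.24082582] [[ 0.97143244 -0.16425233 -0.17128975]
 [ 0.16175697  0.98641836 -0.02852212]
 [ 0.17364818  0.          0.98480775]]
shift mm [ 34.8 -59.4 561.3] rv [-0.0061 -0.0004 -0.0013] deg 0.4 rows 13.6
shift mm [ 34.8 -59.4 561.3] rv [-6.100e-03  1.000e-04  1.733e-01] deg 9.9 rows 13.6
```

View pics/s3.png

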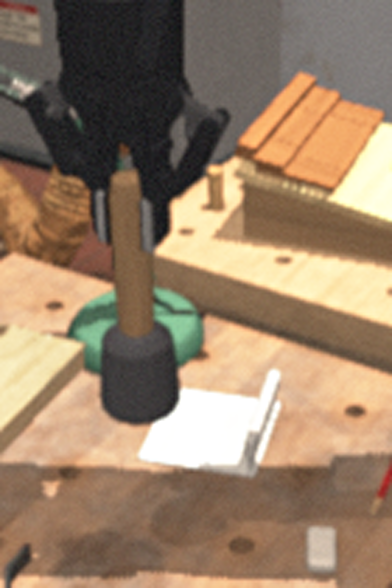

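View pics/t3.png

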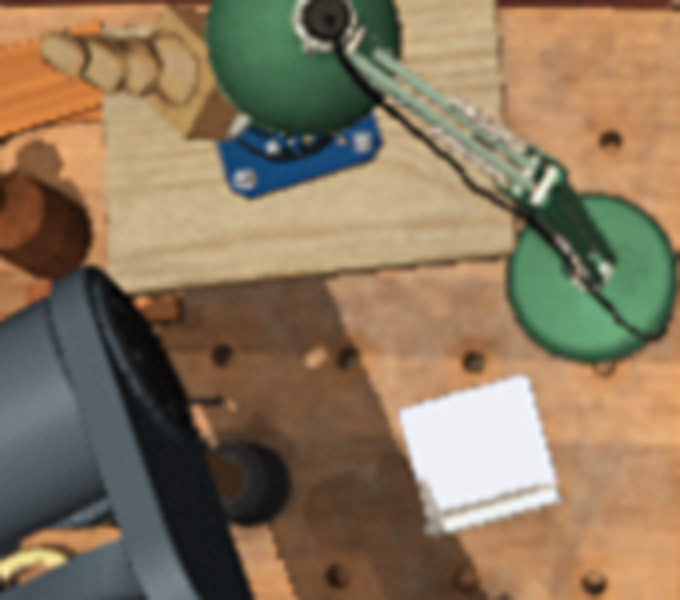

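Call:
drive_tool(
  motion=[
    [0,-2,20,0,0,0,10],
    [0,-4,40,0,0,0,10],
    [0,-4,40,0,0,0,10],
    [0,-4,40,0,0,0,10],
    [0,-4,40,0,0,0,10],
    [0,-4,40,0,0,0,10],
    [0,-4,40,0,0,0,10],
    [0,-4,40,0,0,0,10],
  ],
)

```text
clock: 5.4
eef_pos: [0.4634, -0.0045, 0.2737]
tcp_rot: [-1.838, 1.568, 3.033]
ft_force: [0.3, 0.4, -5.3]
grip_width: 0.285
```

Call:
drive_tool(
  motion=[
    [0,-4,40,0,0,0,10],
    [0,-4,40,0,0,0,10],
    [0,-4,40,0,0,0,10],
    [0,-4,40,0,0,0,10],
    [0,-4,40,0,0,0,10],
    [0,-4,40,0,0,0,10],
    [0,-2,20,0,0,0,10],
    [0,0,0,0,0,0,10],
  ],
)

```text
clock: 6.07
eef_pos: [0.4792, -0.267, 0.273]
tcp_rot: [-1.974, 1.568, 2.894]
ft_force: [1.2, 1.0, -4.5]
grip_width: 0.281
```

```bash
python3 - <<'E'
from h import *
s=st()
S=robot.snapshot("scene");crop(S,230,50,400,220,4,"s4.png")
T=robot.snapshot("top");crop(T,250,120,420,260,4,"t4.png")
print(((proj(S,[s["eef_pos"],s["eef_pos"]-[0,0,.147]])+.5)-[230,50])*4)
plan(deck([26,0,177]),down(YD,a10))
E
```

```text
t 6.07 p [ 0.4792 -0.267   0.273 ] f [ 1.2  1.  -4.5] m [ 0.25  0.14 -0.03] grip 0.281 q [-0.59  0.32  1.62 -0.    1.2  -0.75]
[[-0.003  0.988  0.155]
 [ 0.001  0.155 -0.988]
 [-1.    -0.003 -0.001]]
[[420.49652407 184.92772974]
 [407.51446949 375.68752703]]
shift mm [32.4 -2.5  1.5] rv [-0.0078 -0.0022  0.1773] deg 10.2 rows 1.4
```

View pics/s4.png

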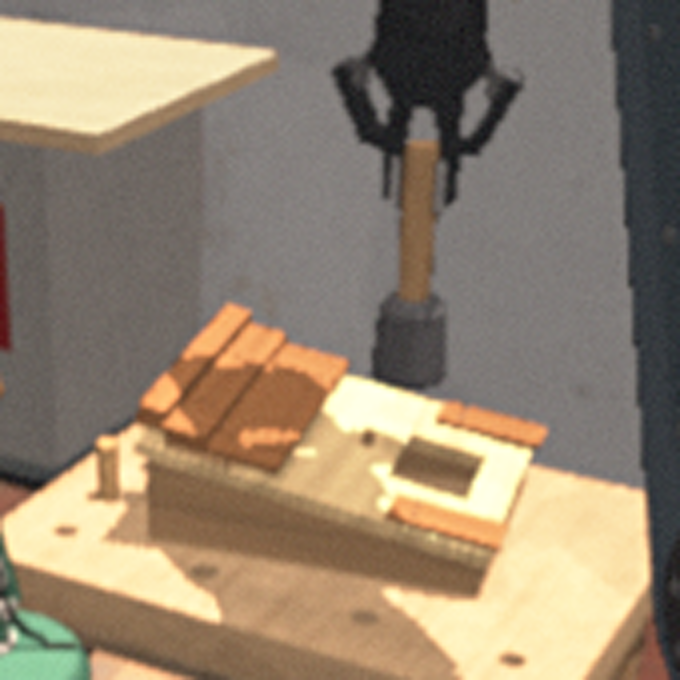

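View pics/t4.png

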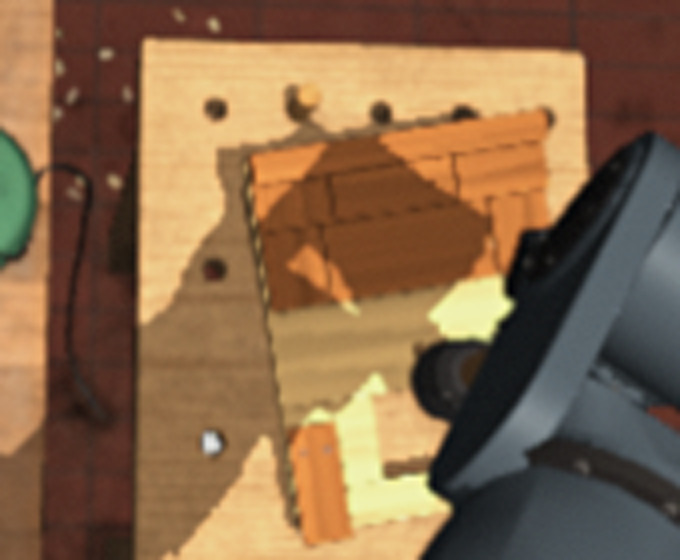

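The scene view shows the mallet upright in the gripper. The handle at (420,185) and the face at about (409,377) match the projected TCP within a few crop pixels. I'll tilt to the roof pitch and approach.

Call:
drive_tool(
  motion=[
    [20,-2,1.5,-0.008,0,0,10],
    [12,0,0,0,0,0.09,10],
    [0,0,0,0,0,0.087,10],
    [0,0,0,0,0,0,10],
    [0,0,0,0,0,0,10],
  ],
)

```text
clock: 6.58
eef_pos: [0.4777, -0.2645, 0.243]
tcp_rot: [1.577, 1.397, 0.173]
ft_force: [0.6, -0.1, -5.0]
grip_width: 0.284
```

```bash
python3 - <<'E'
from h import *
s=st()
S=robot.snapshot("scene");crop(S,255,100,385,210,6,"s5.png")
tip=s["eef_pos"]+.147*Rt(s)[:,0]; print("deck of face",DR.T@(tip-O)*1e3)
plan(deck([26,0,177]),down(YD,a10))
E
```

```text
t 6.58 p [ 0.4777 -0.2645  0.243 ] f [ 0.6 -0.1 -5. ] m [-0.08  0.32 -0.01] grip 0.284 q [-0.65  0.29  1.76  0.15  0.98 -0.89]
[[ 0.17   0.971  0.166]
 [ 0.03   0.164 -0.986]
 [-0.985  0.173 -0.001]]
deck of face [27.1037696   0.87088394 31.99509387]
shift mm [ 2.3 -1.9  0.3] rv [ 0.0024 -0.0007  0.0004] deg 0.1 rows 0.1
```

View pics/s5.png

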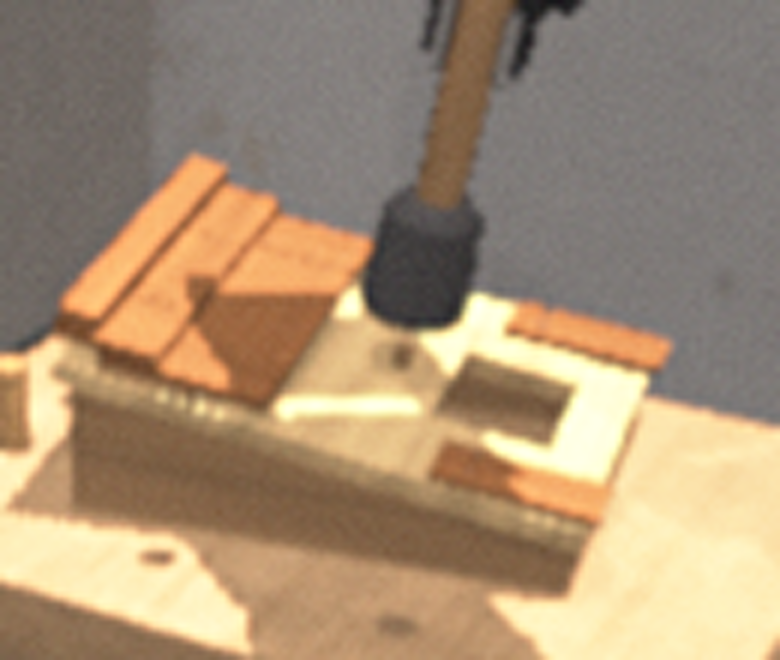

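The head's face, near (418,315), sits square above the peg at (402,350). I'll press down in steps.

Call:
drive_tool(
  motion=[
    [6,0,0,0,0,0,10],
    [6,0,0,0,0,0,10],
    [5,0,0,0,0,0,10],
    [4,0,0,0,0,0,10],
    [3,0,0,0,0,0,10],
    [3,0,0,0,0,0,10],
  ],
  force=120,
)

```text
clock: 7.13
eef_pos: [0.4834, -0.2646, 0.2171]
tcp_rot: [1.568, 1.394, 0.165]
ft_force: [-4.9, 1.3, 7.4]
grip_width: 0.28
```

```bash
python3 - <<'E'
from h import *
s=st()
tip=s["eef_pos"]+.147*Rt(s)[:,0]; print("deck of face",DR.T@(tip-O)*1e3)
E
```

```text
t 7.13 p [ 0.4834 -0.2646  0.2171] f [-4.9  1.3  7.4] m [0.24 1.1  0.07] grip 0.28 q [-0.64  0.33  1.77  0.16  0.92 -0.9 ]
[[ 0.174  0.971  0.167]
 [ 0.029  0.164 -0.986]
 [-0.984  0.176  0.   ]]
deck of face [28.6310307  -0.37949037  5.54201517]
```

Call:
drive_tool(
  motion=[
    [2,0,0,0,0,0,10],
    [2,0,0,0,0,0,10],
    [2,0,0,0,0,0,10],
    [1,0,0,0,0,0,10],
  ],
)

```text
clock: 7.47
eef_pos: [0.4847, -0.2648, 0.2117]
tcp_rot: [1.562, 1.393, 0.159]
ft_force: [-14.9, 2.5, 29.7]
grip_width: 0.272
```

```bash
python3 - <<'E'
from h import *
s=st()
tip=s["eef_pos"]+.147*Rt(s)[:,0]; print("deck of face",DR.T@(tip-O)*1e3)
E
```

```text
t 7.47 p [ 0.4847 -0.2648  0.2117] f [-14.9   2.5  29.7] m [0.9  2.34 0.16] grip 0.272 q [-0.64  0.34  1.78  0.16  0.91 -0.9 ]
[[ 0.175  0.97   0.167]
 [ 0.028  0.164 -0.986]
 [-0.984  0.177  0.002]]
deck of face [29.06096933 -0.90308132 -0.03957205]
```

Call:
drive_tool(
  motion=[
    [1,0,0,0,0,0,10],
    [1,0,0,0,0,0,10],
    [0,0,0,0,0,0,10],
    [0,0,0,0,0,0,10],
  ],
)

```text
clock: 7.8
eef_pos: [0.4851, -0.2651, 0.2117]
tcp_rot: [1.554, 1.392, 0.151]
ft_force: [-19.2, 3.3, 40.2]
grip_width: 0.272
```

```bash
python3 - <<'E'
from h import *
s=st()
tip=s["eef_pos"]+.147*Rt(s)[:,0]; print("deck of face",DR.T@(tip-O)*1e3)
S=robot.snapshot("scene");crop(S,255,80,385,190,6,"s6.png")
E
```

```text
t 7.8 p [ 0.4851 -0.2651  0.2117] f [-19.2   3.3  40.2] m [1.23 3.13 0.19] grip 0.272 q [-0.64  0.34  1.78  0.16  0.91 -0.9 ]
[[ 0.176  0.97   0.167]
 [ 0.027  0.165 -0.986]
 [-0.984  0.178  0.003]]
deck of face [29.50135828 -1.42091991 -0.05782581]
```

View pics/s6.png

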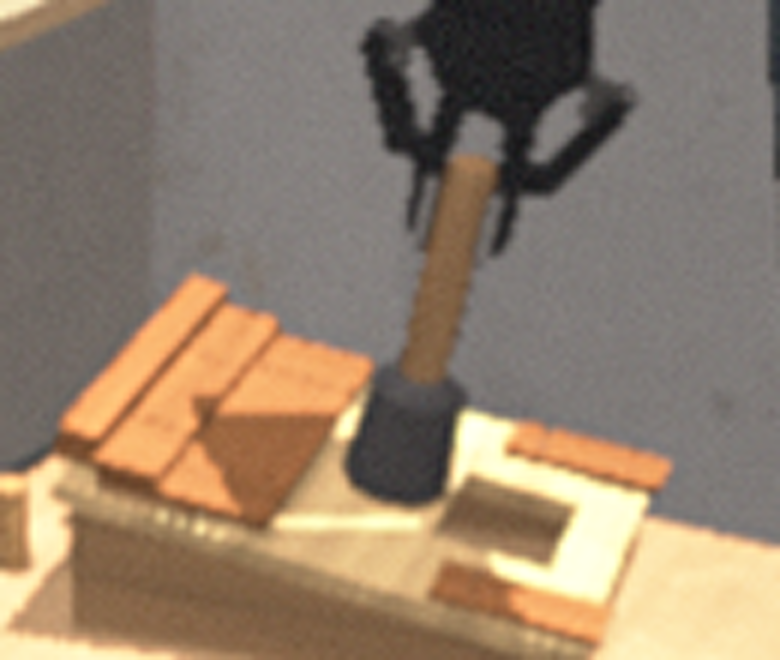

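The face rests flat on the board at deck z of about 0 and takes no further travel under more force, so the peg should be flush. I'll lift and check it.

Call:
drive_tool(
  motion=[
    [-10,0,0,0,0,0,10],
    [-25,0,0,0,0,0,10],
    [-30,0,0,0,0,0,10],
    [0,0,0,0,0,-0.088,10],
    [0,0,0,0,0,-0.088,10],
    [0,0,0,0,0,0,10],
  ],
)

```text
clock: 8.35
eef_pos: [0.4744, -0.266, 0.2719]
tcp_rot: [-1.242, 1.568, -2.645]
ft_force: [0.4, -0.1, -5.9]
grip_width: 0.275
```

```bash
python3 - <<'E'
from h import *
s=st()
S=robot.snapshot("scene");crop(S,255,80,385,210,5,"s7.png")
plan([.4472,.2986,.26],down(YD))
E
```

```text
t 8.35 p [ 0.4744 -0.266   0.2719] f [ 0.4 -0.1 -5.9] m [ 0.02 -0.08 -0.02] grip 0.275 q [-0.6   0.32  1.64 -0.    1.19 -0.76]
[[-0.002  0.986  0.167]
 [-0.001  0.167 -0.986]
 [-1.    -0.002  0.001]]
shift mm [  11.6   67.9 -560.9] rv [ 0.0035 -0.0005 -0.0019] deg 0.2 rows 13.6
```

View pics/s7.png

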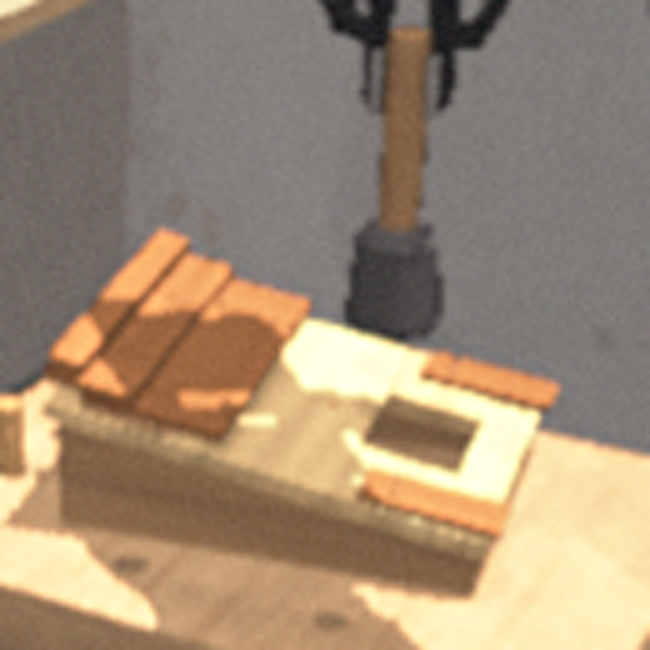

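The peg no longer shows on the board (it was near (330,405) in this crop). I'll return the mallet to its spot.

Call:
drive_tool(
  motion=[
    [0,2,-20,0,0,0,10],
    [0,5,-40,0,0,0,10],
    [0,5,-40,0,0,0,10],
    [0,5,-40,0,0,0,10],
    [0,5,-40,0,0,0,10],
    [0,5,-40,0,0,0,10],
    [0,5,-40,0,0,0,10],
    [0,5,-40,0,0,0,10],
  ],
)

```text
clock: 9.07
eef_pos: [0.4592, 0.0378, 0.2714]
tcp_rot: [2.178, 1.567, 0.774]
ft_force: [0.4, 0.6, -5.7]
grip_width: 0.273
```

Call:
drive_tool(
  motion=[
    [0,5,-40,0,0,0,10],
    [0,5,-40,0,0,0,10],
    [0,5,-40,0,0,0,10],
    [0,5,-40,0,0,0,10],
    [0,5,-40,0,0,0,10],
    [0,5,-40,0,0,0,10],
    [0,5,-20,0,0,0,10],
    [0,0,0,0,0,0,10],
  ],
)

```text
clock: 9.73
eef_pos: [0.4507, 0.3017, 0.271]
tcp_rot: [2.738, 1.566, 1.337]
ft_force: [-0.4, -0.9, -5.6]
grip_width: 0.278
```

```bash
python3 - <<'E'
from h import *
s=st()
S=robot.snapshot("scene");crop(S,180,100,320,310,2.8,"s8.png")
plan([.4472,.2986,.147],down(YD))
E
```

```text
t 9.73 p [0.4507 0.3017 0.271 ] f [-0.4 -0.9 -5.6] m [-0.17  0.02 -0.01] grip 0.278 q [0.5  0.31 1.65 0.   1.18 0.33]
[[ 0.001  0.986  0.17 ]
 [ 0.004  0.17  -0.986]
 [-1.     0.002 -0.004]]
shift mm [123.9  -3.7   0.7] rv [ 0.0048 -0.0024 -0.0008] deg 0.3 rows 3.0
```

View pics/s8.png

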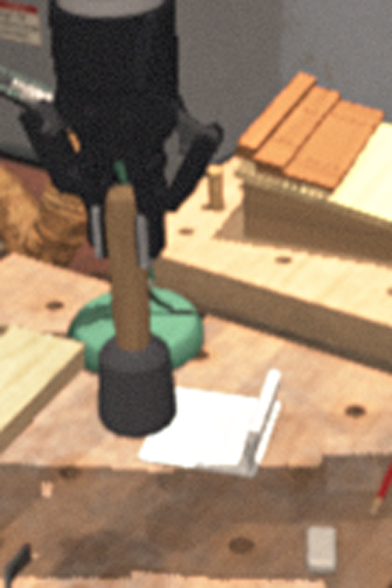

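Call:
drive_tool(
  motion=[
    [35,-2,0,0,0,0,10],
    [35,-2,0,0,0,0,10],
    [30,0,0,0,0,0,10],
    [15,0,0,0,0,0,10],
    [3,0,0,0,0,0,10],
    [2,0,0,0,0,0,10],
  ],
)

```text
clock: 10.28
eef_pos: [0.4474, 0.2965, 0.1515]
tcp_rot: [2.849, 1.57, 1.444]
ft_force: [0.0, 0.0, -4.7]
grip_width: 0.278
```

Call:
drive_tool(
  motion=[
    [1,0,0,0,0,0,10],
    [1,0,0,0,0,0,10],
    [1,0,0,0,0,0,10],
  ],
)

```text
clock: 10.53
eef_pos: [0.4481, 0.2975, 0.15]
tcp_rot: [1.876, 1.568, 0.472]
ft_force: [0.6, 0.4, -4.6]
grip_width: 0.277
```

Call:
drive_tool(
  motion=[
    [1,0,0,0,0,0,10],
    [1,0,0,0,0,0,10],
    [0.5,0,0,0,0,0,10],
    [0,0,0,0,0,0,10],
  ],
)

```text
clock: 10.87
eef_pos: [0.4477, 0.2975, 0.1468]
tcp_rot: [1.7, 1.569, 0.296]
ft_force: [0.1, -0.5, -0.3]
grip_width: 0.278
```

Call:
drive_tool(
  motion=[
    [1,0,0,0,0,0,10],
    [1,0,0,0,0,0,10],
    [0,0,0,0,0,0,10],
  ],
)

```text
clock: 11.12
eef_pos: [0.4481, 0.2978, 0.1468]
tcp_rot: [1.833, 1.568, 0.429]
ft_force: [-6.5, -3.4, 22.5]
grip_width: 0.28
```

Call:
drive_tool(
  motion=[
    [-1,0,0,0,0,0,10],
    [-0.5,0,0,0,0,0,24],
    [0,0,0,0,0,0,40],
    [0,0,0,0,0,0,85],
    [0,0,0,0,0,0,85],
    [0,0,0,0,0,0,85],
    [0,0,0,0,0,0,85],
    [0,0,0,0,0,0,85],
  ],
  force=60,
)

```text
clock: 11.78
eef_pos: [0.4475, 0.2974, 0.1458]
tcp_rot: [1.607, 1.57, 0.203]
ft_force: [0.2, -0.5, -0.6]
grip_width: 0.995
```

Call:
drive_tool(
  motion=[
    [0,0,0,0,0,0,85],
    [-20,0,0,0,0,0,85],
    [-30,0,0,0,0,0,85],
    [-30,0,0,0,0,0,85],
    [-20,0,0,0,0,0,85],
    [0,0,0,0,0,0,85],
  ],
)

```text
clock: 12.28
eef_pos: [0.4488, 0.2981, 0.2502]
tcp_rot: [1.86, 1.563, 0.456]
ft_force: [-0.0, 0.1, 0.3]
grip_width: 0.994
```

```bash
python3 - <<'E'
from h import *
s=st()
S=robot.snapshot("scene");crop(S,180,130,320,310,3.3,"s9.png")
yf=.285
P=np.array([.435,.1455,0])+.005*np.array([np.cos(yf),np.sin(yf),0])
plan([P[0],P[1],.248],down(yf))
E
```

```text
t 12.28 p [0.4488 0.2981 0.2502] f [-0.   0.1  0.3] m [0.04 0.01 0.  ] grip 0.994 q [ 0.5   0.33  1.68 -0.    1.13  0.33]
[[ 0.007  0.986  0.166]
 [ 0.003  0.166 -0.986]
 [-1.     0.007 -0.002]]
shift mm [ -0.5 -33.3 147.4] rv [-0.1179 -0.001  -0.0048] deg 6.8 rows 3.6
```

View pics/s9.png

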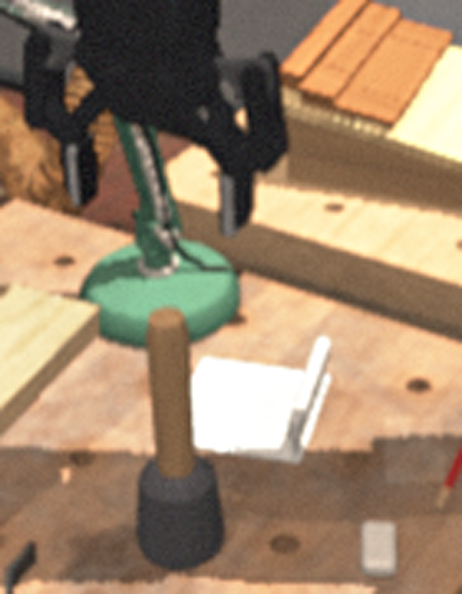

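The mallet stands upright where it was, top at (168,320) and base near (180,560). Next is the flashing.

Call:
drive_tool(
  motion=[
    [0,-8.5,36.5,0,0,0,85],
    [0,-8.5,37,0,0,0,85],
    [0,-8.5,37,0,0,0,85],
    [0,-8,37,0,0,0,85],
    [0,0,0,-0.118,0,0,85],
    [0,0,0,0,0,0,85],
  ],
)

```text
clock: 12.83
eef_pos: [0.4385, 0.1448, 0.245]
tcp_rot: [-1.552, 1.57, -2.835]
ft_force: [-0.3, -0.0, 0.1]
grip_width: 0.999
```

```bash
python3 - <<'E'
from h import *
s=st()
yf=.285
P=np.array([.435,.1455,0])+.005*np.array([np.cos(yf),np.sin(yf),0])
plan([P[0],P[1],.08],down(yf))
T=robot.snapshot("top");crop(T,120,170,260,260,5,"t10.png")
E
```

```text
t 12.83 p [0.4385 0.1448 0.245 ] f [-0.3 -0.   0.1] m [-0.03  0.    0.05] grip 0.999 q [ 0.22  0.19  1.87 -0.    1.08 -0.07]
[[-0.     0.959  0.283]
 [-0.     0.283 -0.959]
 [-1.    -0.001  0.   ]]
shift mm [165.    1.9  -1.7] rv [0.0023 0.     0.0005] deg 0.1 rows 4.0
```

View pics/t10.png

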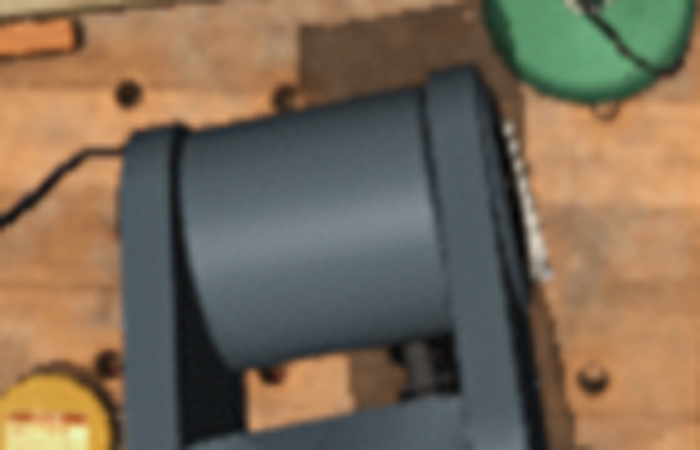

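Call:
drive_tool(
  motion=[
    [40,1,0,0,0,0,85],
    [41,1,0,0,0,0,85],
    [41,0,-1,0,0,0,85],
    [43,0,-1,0.002,0,0,85],
    [0,0,0,0,0,0,85],
  ],
)

```text
clock: 13.3
eef_pos: [0.436, 0.1489, 0.0753]
tcp_rot: [-1.629, 1.559, -2.919]
ft_force: [-1.5, 0.1, -1.1]
grip_width: 0.998
```

```bash
python3 - <<'E'
from h import *
s=st()
S=robot.snapshot("scene");crop(S,180,130,320,310,3.3,"s11.png")
yf=.285
P=np.array([.435,.1455,0])+.005*np.array([np.cos(yf),np.sin(yf),0])
plan([P[0],P[1],.029],down(yf))
print((proj(S,[s["eef_pos"]+ .017*Rt(s)[:,0]])-[180,130]+.5)*3.3)
E
```

```text
t 13.3 p [0.436  0.1489 0.0753] f [-1.5  0.1 -1.1] m [-0.02  0.04 -0.02] grip 0.998 q [ 0.23  0.47  2.    0.    0.68 -0.05]
[[-0.012  0.961  0.277]
 [-0.003  0.277 -0.961]
 [-1.    -0.012 -0.001]]
shift mm [50.1  1.5  2.7] rv [-0.0034 -0.0005  0.0076] deg 0.5 rows 1.2
[[313.10041374 356.26319128]]
```

View pics/s11.png

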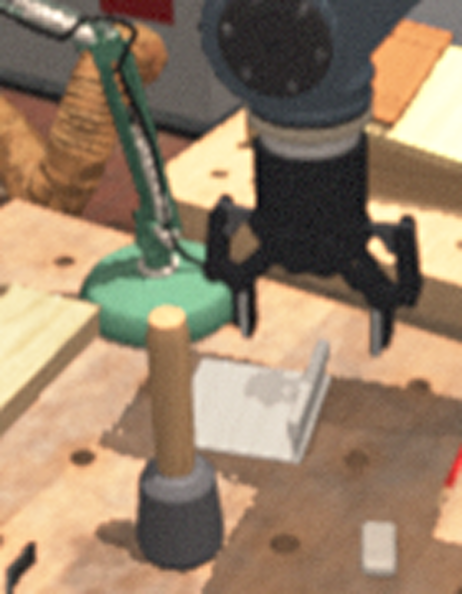

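The finger tips at (245,330) and (378,350) straddle the welt, which runs from (322,345) to (298,430). I'll descend and grip.

Call:
drive_tool(
  motion=[
    [15,1,2,0,0,0.005,85],
    [15,0,1,0,0,0,85],
    [10,0,0,0,0,0,85],
    [6,0,0,0,0,0,85],
    [0,0,0,0,0,0,85],
    [0,0,0,0,0,0,40],
  ],
)

```text
clock: 13.85
eef_pos: [0.4429, 0.1466, 0.0372]
tcp_rot: [1.545, 1.564, 0.257]
ft_force: [1.1, 0.8, 0.3]
grip_width: 0.882
```

```bash
python3 - <<'E'
from h import *
s=st()
yf=.285
P=np.array([.435,.1455,0])+.005*np.array([np.cos(yf),np.sin(yf),0])
plan([P[0],P[1],.029],down(yf))
E
```

```text
t 13.85 p [0.4429 0.1466 0.0372] f [1.1 0.8 0.3] m [ 0.   -0.06 -0.04] grip 0.882 q [ 0.22  0.55  2.01  0.    0.57 -0.06]
[[ 0.007  0.96   0.279]
 [ 0.002  0.279 -0.96 ]
 [-1.     0.007  0.   ]]
shift mm [ 8.2 -3.  -1.2] rv [-0.0021  0.0002 -0.0071] deg 0.4 rows 0.2
```

Call:
drive_tool(
  motion=[
    [4,-2,-1,0,0,-0.005,40],
    [0,0,0,0,0,0,40],
    [0,0,0,0,0,0,40],
  ],
)

```text
clock: 14.1
eef_pos: [0.4403, 0.1468, 0.0325]
tcp_rot: [1.458, 1.57, 0.17]
ft_force: [-0.9, -0.1, 0.0]
grip_width: 0.477
```

```bash
python3 - <<'E'
from h import *
s=st()
yf=.285
P=np.array([.435,.1455,0])+.005*np.array([np.cos(yf),np.sin(yf),0])
plan([P[0],P[1],.029],down(yf))
S=robot.snapshot("scene");crop(S,200,150,320,290,4,"s12.png")
E
```

```text
t 14.1 p [0.4403 0.1468 0.0325] f [-0.9 -0.1  0. ] m [ 0.03 -0.07  0.01] grip 0.477 q [ 0.22  0.56  2.01 -0.    0.57 -0.06]
[[ 0.001  0.96   0.279]
 [ 0.     0.279 -0.96 ]
 [-1.     0.001  0.   ]]
shift mm [ 3.5 -0.4 -0.3] rv [-0.002   0.0001 -0.0012] deg 0.1 rows 0.1
```

View pics/s12.png

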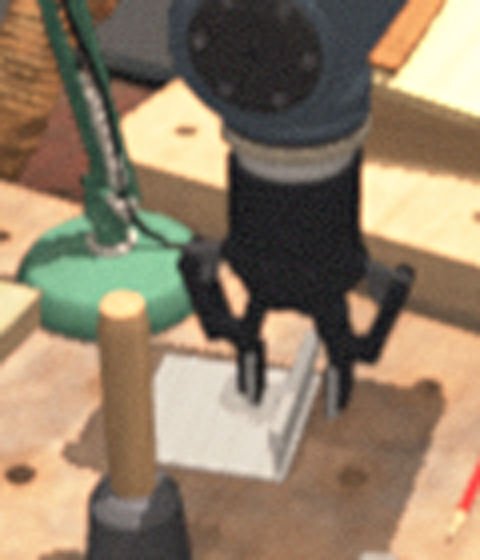

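Call:
drive_tool(
  motion=[
    [2.5,0,0,0,0,0,20],
    [0,0,0,0,0,0,8],
    [0,0,0,0,0,0,3],
    [0,0,0,0,0,0,3],
    [0,0,0,0,0,0,3],
    [0,0,0,0,0,0,3],
    [0,0,0,0,0,0,3],
    [0,0,0,0,0,0,3],
  ],
  force=80,
)

```text
clock: 14.82
eef_pos: [0.4403, 0.1467, 0.0298]
tcp_rot: [1.469, 1.57, 0.181]
ft_force: [0.0, -0.3, 2.7]
grip_width: 0.1
```

```bash
python3 - <<'E'
from h import *
s=st()
S=robot.snapshot("scene");crop(S,200,150,320,290,4,"s13.png")
E
```

```text
t 14.82 p [0.4403 0.1467 0.0298] f [ 0.  -0.3  2.7] m [-0.02  0.04  0.01] grip 0.1 q [ 0.22  0.57  2.01 -0.    0.56 -0.06]
[[ 0.001  0.96   0.279]
 [ 0.     0.279 -0.96 ]
 [-1.     0.001  0.   ]]
```

View pics/s13.png

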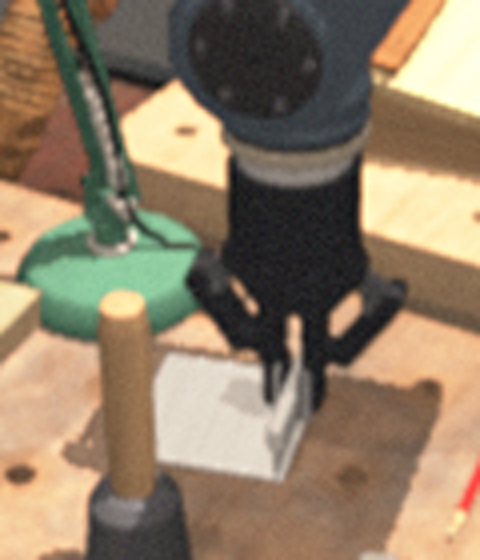

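The flashing is gripped with the welt between the pads at (290,370), and the opening reads 8.5 mm. I'll lift and carry it.

Call:
drive_tool(
  motion=[
    [-15,0,0,0,0,0,3],
    [-35,0,0,0,0,0,3],
    [-40,0,0,0,0,0,3],
    [-40,0,0,0,0,0,3],
    [-30,0,0,0,0,0,3],
    [0,0,0,0,0,0,3],
  ],
)

```text
clock: 15.37
eef_pos: [0.4423, 0.1472, 0.195]
tcp_rot: [1.504, 1.561, 0.216]
ft_force: [0.4, 0.6, 0.0]
grip_width: 0.099
```

```bash
python3 - <<'E'
from h import *
s=st()
P=deck([-60,0,90]);print(P)
plan([P[0],P[1],.19],down(YD));plan(P,down(YD,a10))
E
```

```text
t 15.37 p [0.4423 0.1472 0.195 ] f [0.4 0.6 0. ] m [0.03 0.01 0.02] grip 0.099 q [ 0.22  0.26  1.92 -0.    0.95 -0.06]
[[ 0.01   0.96   0.279]
 [ 0.002  0.279 -0.96 ]
 [-1.     0.01   0.001]]
[ 0.40829798 -0.27677241  0.14021381]
shift mm [   3.8 -151.1  397.6] rv [ 1.181e-01  1.000e-04 -9.800e-03] deg 6.8 rows 10.2
shift mm [  53.6 -151.6  397.6] rv [ 0.1178 -0.0102  0.1645] deg 11.6 rows 10.3
```

Call:
drive_tool(
  motion=[
    [0,-7,20,0,0,0,3],
    [0,-14,37,0,0,0,3],
    [0,-14,37,0,0,0,3],
    [0,-14,37,0,0,0,3],
    [0,-14,37,0,0,0,3],
    [0,-14,37,0,0,0,3],
    [0,-14,37,0,0,0,3],
    [0,-14,37,0,0,0,3],
  ],
)

```text
clock: 16.03
eef_pos: [0.4162, -0.1523, 0.1889]
tcp_rot: [2.689, 1.57, 1.401]
ft_force: [0.9, 0.6, -0.5]
grip_width: 0.097
```

Call:
drive_tool(
  motion=[
    [0,-14,37,0,0,0,3],
    [0,-14,37,0,0,0,3],
    [0,-14,37,0,0,0,3],
    [0,-4,8,0.118,0,0,3],
    [0,0,0,0,0,0.08,3],
    [0,0,0,0,0,0.085,3],
    [0,0,0,0,0,0,3],
    [0,0,0,0,0,0,3],
  ],
)

```text
clock: 16.7
eef_pos: [0.4053, -0.2777, 0.1889]
tcp_rot: [1.578, 1.408, 0.17]
ft_force: [0.4, -0.1, -0.9]
grip_width: 0.102
```

```bash
python3 - <<'E'
from h import *
s=st()
plan(deck([-50,0,55]),down(YD,a10))
S=robot.snapshot("scene");crop(S,255,60,395,210,5,"s14.png")
T=robot.snapshot("top");crop(T,290,130,420,270,4.2,"t14.png")
E
```

```text
t 16.7 p [ 0.4053 -0.2777  0.1889] f [ 0.4 -0.1 -0.9] m [0.04 0.09 0.04] grip 0.102 q [-0.76  0.28  1.93  0.18  0.84 -1.04]
[[ 0.16   0.974  0.163]
 [ 0.028  0.161 -0.987]
 [-0.987  0.163 -0.001]]
shift mm [83.4  5.5 -0.4] rv [-0.0015 -0.0009  0.0113] deg 0.7 rows 2.0
```

View pics/s14.png

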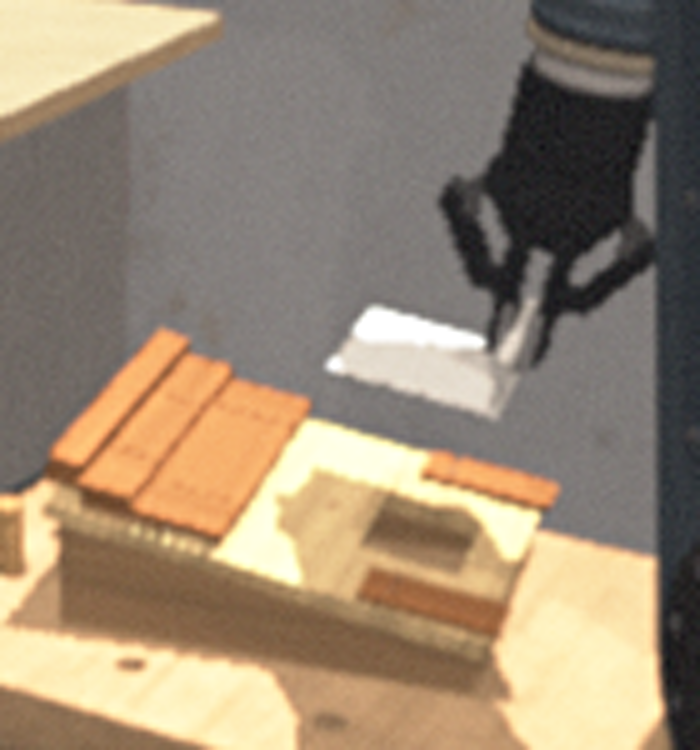

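View pics/t14.png

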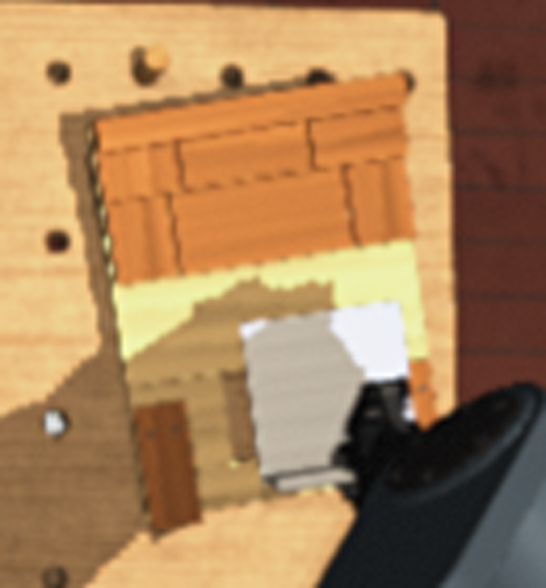

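The top view shows the flashing's tuck edge from (243,326) to (402,304), parallel to the shingle butt. I'll check the held offset with rays.

```bash
python3 - <<'E'
from h import *
s=robot.sense();T=robot.snapshot("top");S=robot.snapshot("scene")
t=lambda u,v:(290+(u+.5)/4.2-.5,130+(v+.5)/4.2-.5)
M=Rt(s); fx=M[:,1]; fz=-M[:,0]; fy=np.cross(fz,fx); o=s["eef_pos"]-5e-3*fx-.0298*fz
C=[o+.1*fx+.003*fz+.05*fy,o+.1*fx+.003*fz-.05*fy]
print("pred",np.round(C,4))
L=onz(T,t(243,326),C[0][2]);Rr=onz(T,t(402,304),C[1][2]);print("top",L,Rr)
m=(L+Rr)/2-(C[0]+C[1])/2; print("off in flashing x,y mm",m@fx*1e3,m@fy*1e3,"yaw err",np.arctan2(*( -(L-Rr)@fx,(L-Rr)@fy)), "len",np.linalg.norm(L-Rr))
# butt line of shingle, top edge: deck z 15 x 70 ; and board corners
for n,p in (("buttL",(178,273)),("buttR",(352,247))):
    print(n,DR.T@(onz(T,t(*p),.062+.07*np.sin(a10)+.015*np.cos(a10))-O)*1e3)
for n,p in (("bl",(117,287)),("br",(414,240))):
    print(n,DR.T@(onz(T,t(*p),.074)-O)*1e3)
sc=lambda u,v:(255+(u+.5)/5-.5,60+(v+.5)/5-.5)
print("scene corners",onz(S,sc(328,367),C[0][2]),onz(S,sc(372,306),C[1][2]))
E
```

```text
pred [[ 0.4948 -0.2121  0.1784]
 [ 0.5113 -0.3108  0.1784]]
top [ 0.49334271 -0.21327756  0.17841938] [ 0.50891343 -0.31255555  0.17839293]
off in flashing x,y mm -2.1004148909091302 -1.1153661969325648 yaw err -0.009565348898884635 len 0.1004916302414179
buttL [70.43621042 63.08384288 14.92308433]
buttR [ 70.96021628 -56.83233328  14.83068796]
bl [ 65.93828613 102.39401573   0.55842044]
br [ 6.85540683e+01 -1.05559848e+02  9.71874630e-02]
scene corners [ 0.49136572 -0.20740112  0.17841938] [ 0.50900797 -0.30942025  0.17839293]
```

The held pose agrees within about 2 mm and the deck frame is confirmed (butt at x 70.5). I'll lower towards the board.

Call:
drive_tool(
  motion=[
    [40,5,0,0,0,0.01,3],
    [38,5,0,0,0,0,3],
    [15,0,0,0,0,0,3],
    [5,0,0,0,0,0,3],
    [0,0,0,0,0,0,3],
    [0,0,0,0,0,0,3],
  ],
)

```text
clock: 17.4
eef_pos: [0.4329, -0.2735, 0.0955]
tcp_rot: [1.568, 1.395, 0.162]
ft_force: [-0.4, 0.3, -0.7]
grip_width: 0.096
```

```bash
cat >> h.py <<'E'
def dp():
    s=st(); M=Rt(s); p=DR.T@(s["eef_pos"]-O)*1e3; e=R.from_matrix(down(YD,a10).T@M).as_rotvec()
    print("TCP deck",np.round(p,1),"ori err",np.round(e,3),"f deck",np.round(DR.T@s["ft_force"],1)); return s
E
python3 - <<'E'
from h import *
dp()
plan(deck([-45,0,34]),down(YD,a10))
S=robot.snapshot("scene");crop(S,255,90,395,210,5.5,"s15.png")
E
```

```text
t 17.4 p [ 0.4329 -0.2735  0.0955] f [-0.4  0.3 -0.7] m [-0.02  0.13 -0.01] grip 0.096 q [-0.72  0.46  1.95  0.23  0.63 -1.07]
[[ 0.173  0.971  0.165]
 [ 0.028  0.162 -0.986]
 [-0.985  0.175  0.001]]
TCP deck [-43.3  -0.8  41.7] ori err [-0.001 -0.     0.002] f deck [-0.4  0.4 -0.6]
shift mm [ 7.7 -1.7 -0.8] rv [ 0.0006  0.0005 -0.0017] deg 0.1 rows 0.2
```

View pics/s15.png

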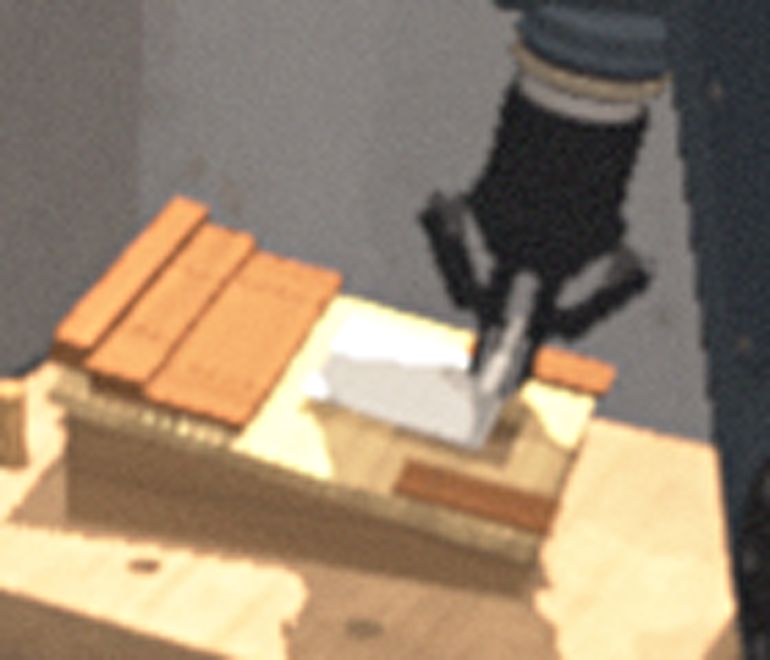

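The flashing hovers parallel over the opening, its tuck edge running (315,390) to (345,310), below the butt. I'll lower it to contact.

Call:
drive_tool(
  motion=[
    [4,0,0,0,0,0,3],
    [4,0,0,0,0,0,3],
    [1,0,0,0,0,0,3],
    [1,0,0,0,0,0,3],
    [0,0,0,0,0,0,3],
    [0,0,0,0,0,0,3],
  ],
)

```text
clock: 17.95
eef_pos: [0.4342, -0.2731, 0.085]
tcp_rot: [1.57, 1.395, 0.165]
ft_force: [-0.5, -0.4, -2.0]
grip_width: 0.098
```

```bash
python3 - <<'E'
from h import *
dp()
E
```

```text
t 17.95 p [ 0.4342 -0.2731  0.085 ] f [-0.5 -0.4 -2. ] m [-0.03  0.16  0.04] grip 0.098 q [-0.72  0.49  1.95  0.24  0.6  -1.08]
[[ 0.173  0.971  0.164]
 [ 0.029  0.162 -0.986]
 [-0.985  0.175  0.   ]]
TCP deck [-43.8  -0.6  31.1] ori err [ 0.    -0.     0.002] f deck [-0.9 -0.3 -1.9]
```

Call:
drive_tool(
  motion=[
    [0.5,0,0,0,0,0,3],
    [0.5,0,0,0,0,0,3],
    [0.5,0,0,0,0,0,3],
    [0,0,0,0,0,0,3],
    [0,0,0,0,0,0,3],
  ],
)

```text
clock: 18.37
eef_pos: [0.4345, -0.2731, 0.0839]
tcp_rot: [1.569, 1.395, 0.164]
ft_force: [-4.2, -0.2, 6.9]
grip_width: 0.099
```

```bash
python3 - <<'E'
from h import *
dp()
E
```

```text
t 18.37 p [ 0.4345 -0.2731  0.0839] f [-4.2 -0.2  6.9] m [0.19 0.53 0.01] grip 0.099 q [-0.72  0.49  1.95  0.24  0.6  -1.08]
[[ 0.173  0.971  0.164]
 [ 0.029  0.162 -0.986]
 [-0.985  0.175  0.   ]]
TCP deck [-43.8  -0.7  30. ] ori err [-0.    -0.     0.002] f deck [-3.   0.5  7.5]
```

Contact came at TCP z of about 30 mm with 7.5 N, as expected, and the leg already covers the peg. I'll lift about 1 mm and slide up the slope.

Call:
drive_tool(
  motion=[
    [-1,0,0,0,0,0,3],
    [-1,0,0,0,0,0,3],
    [0,4,0,0,0,0,3],
    [0,6,0,0,0,0,3],
    [0,6,0,0,0,0,3],
    [0,6,0,0,0,0,3],
    [0,4,0,0,0,0,3],
    [0,0,0,0,0,0,3],
  ],
)

```text
clock: 19.03
eef_pos: [0.4603, -0.2687, 0.0901]
tcp_rot: [1.568, 1.394, 0.163]
ft_force: [0.3, 0.1, 0.1]
grip_width: 0.1
```

```bash
python3 - <<'E'
from h import *
dp()
S=robot.snapshot("scene");crop(S,255,90,395,210,5.5,"s16.png")
T=robot.snapshot("top");crop(T,300,150,420,250,6,"t16.png")
E
```

```text
t 19.03 p [ 0.4603 -0.2687  0.0901] f [0.3 0.1 0.1] m [-0.02  0.15 -0.03] grip 0.1 q [-0.68  0.5   1.9   0.22  0.63 -1.02]
[[ 0.173  0.971  0.165]
 [ 0.028  0.163 -0.986]
 [-0.984  0.176  0.001]]
TCP deck [-16.8  -0.6  31.5] ori err [-0.001 -0.     0.002] f deck [0.3 0.1 0.1]
```

View pics/s16.png

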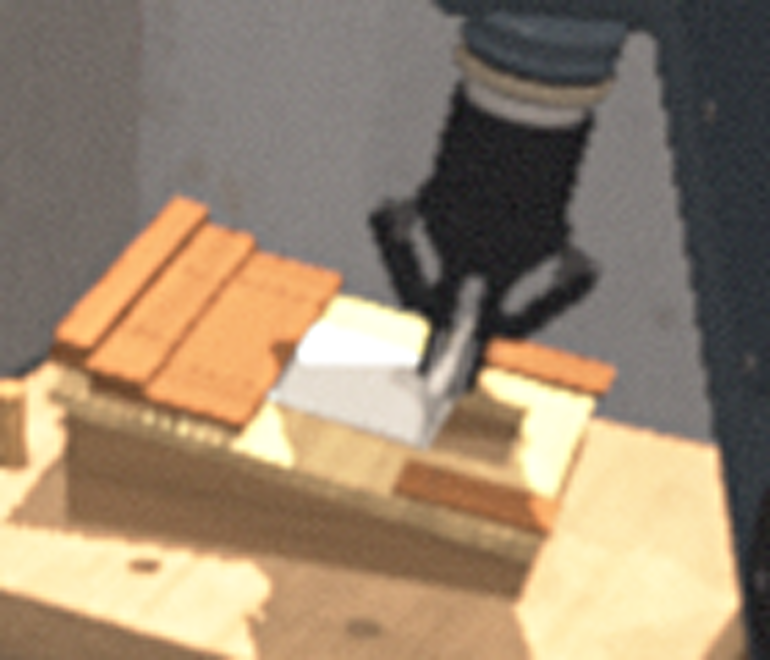

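View pics/t16.png

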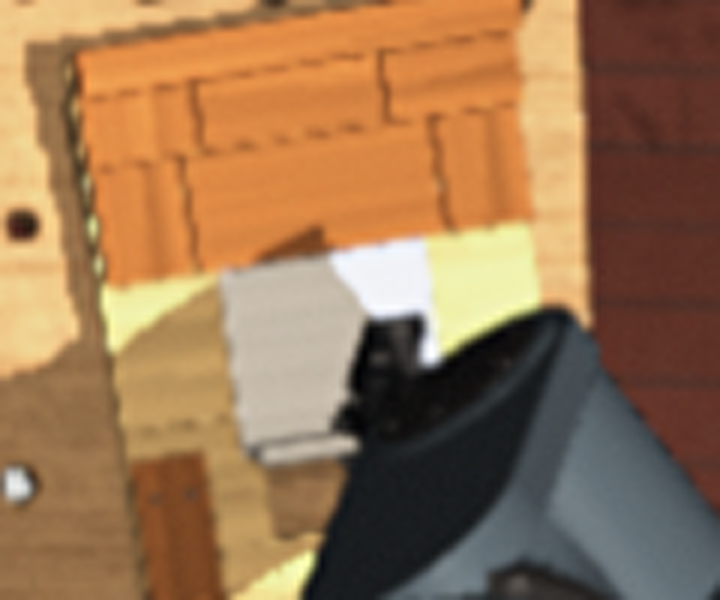

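The tuck edge has gone under the butt without force and is centred: about 20 px of margin each side, flashing 222–428 against shingle joints near 203 and 448. I'll continue home.

Call:
drive_tool(
  motion=[
    [0,4,0,0,0,0,3],
    [0,4,0,0,0,0,3],
    [0,4,0,0,0,0,3],
    [0,4,0,0,0,0,3],
    [0,2,0,0,0,0,3],
    [0,0,0,0,0,0,3],
    [0,0,0,0,0,0,3],
  ],
)

```text
clock: 19.72
eef_pos: [0.4769, -0.2658, 0.0931]
tcp_rot: [1.571, 1.395, 0.166]
ft_force: [0.5, 0.3, -0.7]
grip_width: 0.099
```

```bash
python3 - <<'E'
from h import *
dp()
E
```

```text
t 19.72 p [ 0.4769 -0.2658  0.0931] f [ 0.5  0.3 -0.7] m [-0.01  0.15 -0.02] grip 0.099 q [-0.65  0.51  1.87  0.21  0.65 -0.98]
[[ 0.173  0.971  0.164]
 [ 0.029  0.162 -0.986]
 [-0.985  0.175 -0.   ]]
TCP deck [ 0.2 -0.5 31.5] ori err [-0.     0.     0.001] f deck [ 0.4  0.2 -0.8]
```

Call:
drive_tool(
  motion=[
    [0,2,0,0,0,0,3],
    [0,2,0,0,0,0,3],
    [0,1,0,0,0,0,3],
    [0,0,0,0,0,0,3],
    [0,0,0,0,0,0,3],
  ],
)

```text
clock: 20.13
eef_pos: [0.4817, -0.2651, 0.094]
tcp_rot: [1.571, 1.395, 0.165]
ft_force: [0.3, -0.5, -0.9]
grip_width: 0.106
```

```bash
python3 - <<'E'
from h import *
dp()
S=robot.snapshot("scene");crop(S,255,90,395,210,5.5,"s17.png")
T=robot.snapshot("top");crop(T,300,150,420,250,6,"t17.png")
E
```

```text
t 20.13 p [ 0.4817 -0.2651  0.094 ] f [ 0.3 -0.5 -0.9] m [-0.07  0.22  0.01] grip 0.106 q [-0.65  0.52  1.86  0.21  0.65 -0.97]
[[ 0.173  0.971  0.164]
 [ 0.029  0.162 -0.986]
 [-0.985  0.175 -0.   ]]
TCP deck [ 5.1 -0.6 31.6] ori err [0.    0.    0.001] f deck [ 0.1 -0.5 -0.9]
```

View pics/s17.png

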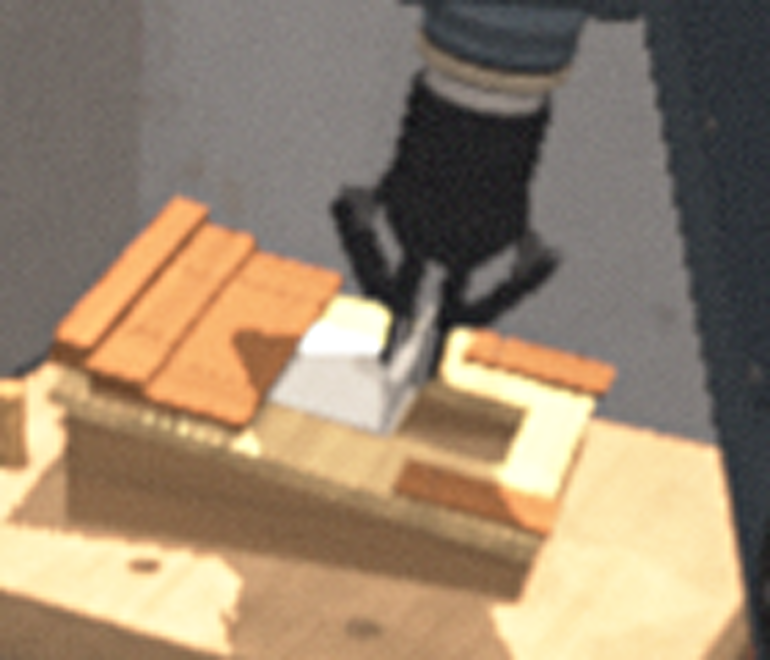

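View pics/t17.png

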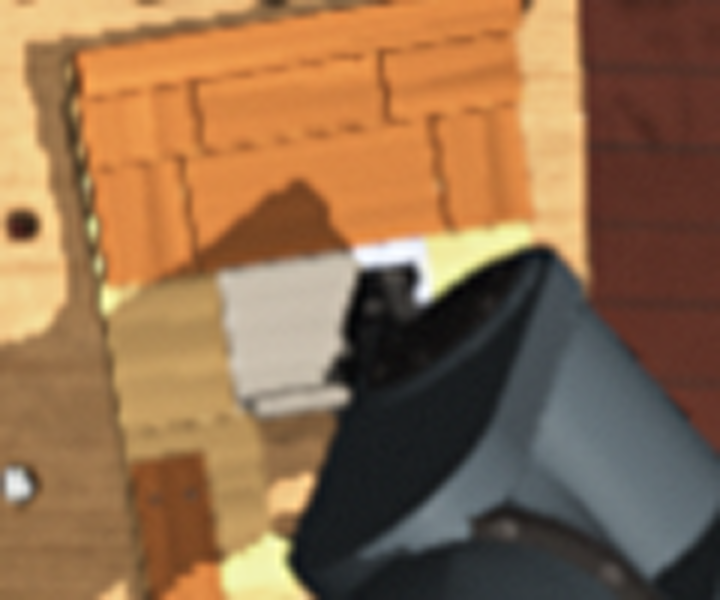

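The scene view suggests the flashing's near corner (382,432) may lie a little upslope of the opening corner, near (404,429). I'll check with a closer measurement.

```bash
python3 - <<'E'
from h import *
S=robot.snapshot("scene");crop(S,295,130,365,180,11,"s18.png")
T=robot.snapshot("top");crop(T,325,180,375,240,9,"t18.png")
for n,P in (("O y40",deck([0,40,0])),("O y50",deck([0,50,0])),("O y-40",deck([0,-40,0])),("62,40",deck([-62,40,0])),("butt y50 z4.5",deck([70,50,4.5]))):
    print(n,np.round((proj(S,P)[0]-[295,130]+.5)*11),np.round((proj(T,P)[0]-[325,180]+.5)*9))
E
```

```text
O y40 [342. 426.] [157. 344.]
O y50 [332. 442.] [126. 349.]
O y-40 [413. 307.] [402. 308.]
62,40 [560. 498.] [181. 536.]
butt y50 z4.5 [ 93. 348.] [101. 130.]
```

View pics/s18.png

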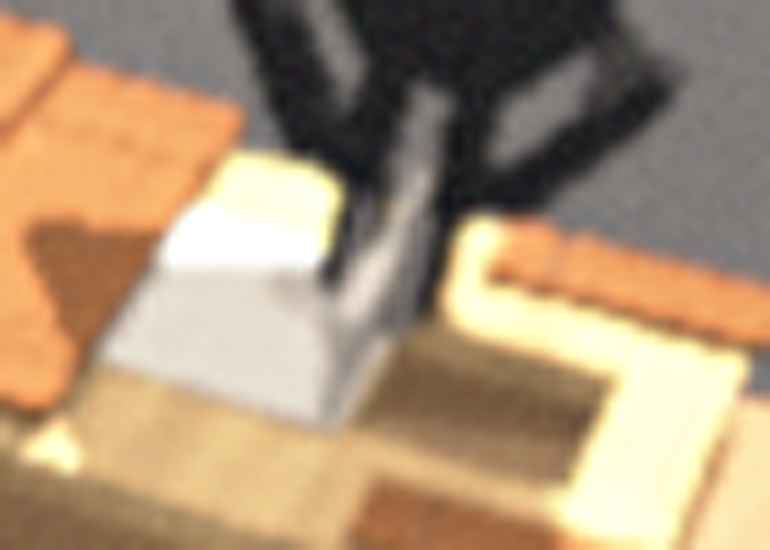

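View pics/t18.png

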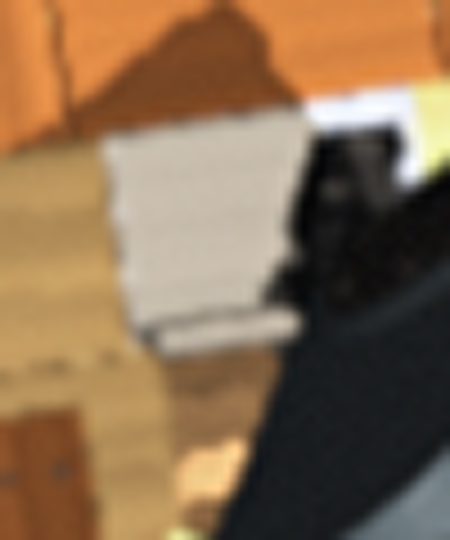

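Call:
drive_tool(
  motion=[
    [0,1,0,0,0,0,3],
    [0,1,0,0,0,0,3],
    [0,0,0,0,0,0,3],
    [0,0,0,0,0,0,3],
  ],
)

```text
clock: 20.67
eef_pos: [0.4822, -0.2649, 0.0938]
tcp_rot: [1.576, 1.398, 0.171]
ft_force: [-9.5, -5.9, -0.7]
grip_width: 0.1
```

```bash
python3 - <<'E'
from h import *
dp()
E
```

```text
t 20.67 p [ 0.4822 -0.2649  0.0938] f [-9.5 -5.9 -0.7] m [-0.86  1.82  0.02] grip 0.1 q [-0.64  0.52  1.86  0.21  0.66 -0.97]
[[ 0.17   0.972  0.165]
 [ 0.029  0.162 -0.986]
 [-0.985  0.172 -0.001]]
TCP deck [ 5.7 -0.5 31.3] ori err [-0.001  0.001 -0.001] f deck [-10.3  -4.3   1.1]
```

That is batten contact, with the edge at x=102, so the flashing is fully home. I'll back off 1.5 mm and press flat.

Call:
drive_tool(
  motion=[
    [0,-1,0,0,0,0,3],
    [0,-0.8,0,0,0,0,3],
    [1,0,0,0,0,0,3],
    [0.8,0,0,0,0,0,3],
    [0.5,0,0,0,0,0,3],
    [0,0,0,0,0,0,3],
    [0,0,0,0,0,0,3],
  ],
)

```text
clock: 21.25
eef_pos: [0.4822, -0.2651, 0.0925]
tcp_rot: [1.57, 1.395, 0.164]
ft_force: [-9.1, -0.1, 11.8]
grip_width: 0.103
```

```bash
python3 - <<'E'
from h import *
dp()
E
```

```text
t 21.25 p [ 0.4822 -0.2651  0.0925] f [-9.1 -0.1 11.8] m [0.12 1.23 0.21] grip 0.103 q [-0.64  0.52  1.86  0.21  0.65 -0.97]
[[ 0.173  0.971  0.165]
 [ 0.029  0.162 -0.986]
 [-0.985  0.175  0.   ]]
TCP deck [ 5.4 -0.6 30. ] ori err [-0.    -0.     0.001] f deck [-6.8  1.4 13.2]
```

Call:
drive_tool(
  motion=[
    [0,-0.6,0,0,0,0,3],
    [0.5,0,0,0,0,0,3],
    [0,0,0,0,0,0,3],
    [0,0,0,0,0,0,3],
    [0,0,0,0,0,0,3],
  ],
)

```text
clock: 21.67
eef_pos: [0.4821, -0.2652, 0.0924]
tcp_rot: [1.568, 1.394, 0.163]
ft_force: [-8.8, 2.1, 16.7]
grip_width: 0.1
```

```bash
python3 - <<'E'
from h import *
dp()
S=robot.snapshot("scene");crop(S,190,120,380,310,3.1,"s19.png")
E
```

```text
t 21.67 p [ 0.4821 -0.2652  0.0924] f [-8.8  2.1 16.7] m [0.61 0.99 0.23] grip 0.1 q [-0.65  0.52  1.86  0.21  0.65 -0.97]
[[ 0.174  0.971  0.165]
 [ 0.028  0.162 -0.986]
 [-0.984  0.176  0.   ]]
TCP deck [ 5.3 -0.7 30. ] ori err [-0.    -0.     0.002] f deck [-5.3  3.5 17.9]
```

View pics/s19.png

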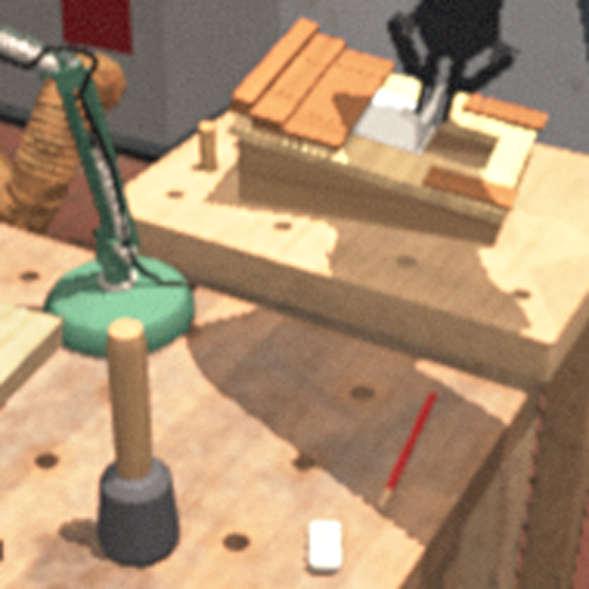

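The mallet stands upright, top at (127,330) and base near (138,550). The flashing is tucked, with the leg near (390,125) and the shingle lying down, and the push normal to the board is 18 N. I'll hand in.

```bash
python3 - <<'E'
from h import *
print(robot.sign_off())
E
```

```text
the job is handed in; nothing more can be done
None
```

I drove the peg down with the iron mallet, stood the mallet back upright where it started, and slid the flashing under the shingle. I handed in at 21.7 s, still gripping and pressing the flashing. `sign_off()` gives no verdict, so the result below rests on my own checks.

| Item | Last check |
|---|---|
| Peg | The mallet face bottomed out at about deck z 0, with the wrist reading about 45 N; the peg no longer showed on the board afterwards. |
| Mallet | Let go and standing upright in the final picture. |
| Tucked edge | It touched the batten (x 102) and I backed off slightly, so it should sit at about x 101–102. |
| Centring | About 1–2 mm off centre. |
| Square to the deck | Tool within 0.002 rad; the flashing read 0.01 rad off the tool while being carried. |
| Flat on the board | The tool height matched the first contact with the board (30.0 mm). |
| Push and grip | 18 N normal to the board, with the grip force set to 80 N. |
| Shingle | Lying down in the pictures, with no lifting force felt while sliding. |

**Disagreements:**
- The scene camera differed from the top camera by about 4–6 mm in places. In that view the upstand looked about 4 mm upslope of the opening's edge.
- I went by the batten contact instead.
- I had no direct reading of the peg and shingle joints.

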